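# Load the slide scanner with a spatula

## Task

Raise the scanner's sash well up, then use the spatula to lift every white slide carrier off the bench and set it flat on the scanner's tray, never touching a carrier with the gripper itself. When all are on the tray, lay the spatula flat back on the middle of its green mat, push the tray in until it clicks home, and then pull the sash fully down. Leave the other bench things where they are.

Things in the scene. Friction and masses are not known exactly. Their poses are not given: they have to be found in the camera images.
- scanner: Fixed slide scanner: cream box, clear roof, 290 mm wide (y), 156 mm high, open front towards the robot. Origin on the bench under the middle of the sash; x points into the scanner, y to the left seen from the robot. Box at x = 12 to 270 mm; two sash guides at x = 0, y = +-139 mm, 262 mm high; two rails 20 mm high, 12 mm wide, at y = +-95 mm carry the tray and reach out to x = -124 mm.
- tray (a joint): Travel of the aluminium tray along the scanner's x: 0 m = fully out, 0.125 m = fully in, where a spring detent holds it. Friction about 1.5 N; from about 0.106 m the detent resists with up to about 15 N, and past about 0.118 m it draws the tray on to the end.
- tray_mid (a point): Centre of the tray's floor (upper face), 28 mm above the bench; axes as the scanner's. Tray 112 mm (x) by 240 mm (y) with room for three carriers side by side, runners along x, e.g. at y = -74, 0, +74 mm. A rim 4 mm thick stands above the floor: 5 mm high at the front (robot side), 9 mm at back and sides, so a carrier has 12 mm of play either way in x. No carrier may stand on the rim.
- tray_front (a point): Middle of the robot-side face of the tray's blue push plate, which stands on a tongue 161 mm in front of tray_mid; 18 mm above the bench. Plate 70 mm wide, from 4 to 26 mm above the bench; the tongue, 36 mm wide, is no higher. Push it along the scanner's +x; it moves with the tray.
- sash (a joint): Height of the scanner's clear sash: 0 m = fully down, 0.10 m = fully up. About 12 N to raise, 4 N to lower; stays where it is left. Panel 262 mm wide, 5 mm thick; when down its lower edge is 36 mm above the bench (lower than the top of a carrier on the tray), its upper edge 136 mm.
- sash_handle (a point): Middle of the sash's black round handle bar: 12 mm thick, 120 mm long along the scanner's y, 40 mm in front of the sash (31 mm clear behind it), 130 mm above the bench with the sash down; it moves with the sash. Axes as the scanner's. Free from above.
- spatula: Spatula. Origin: centre of the underside of its steel blade; x forward to the tip, z up. Blade 78 mm long (x = -39 to 39), 32 wide, 2.5 thick. Behind it a riser (20 mm wide, x = -43 to -39, 60 high), then a level orange handle, x = -43 to -143, 16 wide, 38 to 60 mm above the blade's underside; under its end a leg and a 34 mm wide foot, level with the blade's underside. 0.12 kg.
- spatula_grip (a point): Point on the spatula's handle to grip from above across y: x = -90 mm, 49 mm above the blade's underside.
- spatula_mid (a point): Middle of the spatula's length, x = -50 mm, at the level of the blade's underside.
- mat: Green mat of the spatula, fixed, 210 mm (x) by 80 mm (y), 3 mm thick; origin at the centre of its underside. The spatula starts lying on it along its x axis.
- carrier1: White slide carrier, 80 mm (x) by 58 mm (y), 16 mm high (18 with the two purple-stained glass slides on top), 60 g. Origin: centre of its underside. Its 4 mm plate stands on two runners along x at its long edges, 5 mm wide, 12 mm high, 48 mm apart inside: a blade passes under the plate from either end between the runners, in a gap 12 mm high. May be absent.
- carrier2: White slide carrier, 80 mm (x) by 58 mm (y), 16 mm high (18 with the two purple-stained glass slides on top), 60 g. Origin: centre of its underside. Its 4 mm plate stands on two runners along x at its long edges, 5 mm wide, 12 mm high, 48 mm apart inside: a blade passes under the plate from either end between the runners, in a gap 12 mm high. May be absent.
- carrier3: White slide carrier, 80 mm (x) by 58 mm (y), 16 mm high (18 with the two purple-stained glass slides on top), 60 g. Origin: centre of its underside. Its 4 mm plate stands on two runners along x at its long edges, 5 mm wide, 12 mm high, 48 mm apart inside: a blade passes under the plate from either end between the runners, in a gap 12 mm high. May be absent.
- reagent: Small amber bottle, 38 mm across, 75 mm high. Its origin is the centre of its underside. Bystander: leave alone.
- oil: Small green glass bottle, 28 mm across, 60 mm high. Its origin is the centre of its underside. Bystander: leave alone.
- slidebox: Blue slide box, 100 x 85 x 32 mm. Its origin is the centre of its underside. Bystander: leave alone.
- beaker: Glass beaker, 66 mm across, 85 mm high. Its origin is the centre of its underside. Bystander: leave alone.
- marker: Red marker pen, 14 mm thick, 120 mm long. Its origin is the centre of its underside. Bystander: leave alone.
- dish: White open dish, 90 x 60 x 25 mm. Its origin is the centre of its underside. Bystander: leave alone.
- ethanol: White bottle with blue cap, 60 mm across, 120 mm high. Its origin is the centre of its underside. Bystander: leave alone.

How it is judged (in metres and radians):
On the way, in this order (a step that is already met when the one before it is completed fails the run):
1. the sash is raised by 70 mm or more (value of joint sash above 0.07 m), for 0.2 s.
2. every carrier lies flat on the tray and the spatula lies back on its mat (x of carrier1 in the frame of tray_mid between -0.025 and 0.025 m and y of carrier1 in the frame of tray_mid between -0.095 and 0.095 m and z of carrier1 in the frame of tray_mid between -0.003 and 0.003 m and angle between each of carrier1, carrier2, carrier3's own z axis and vertical below 0.05 rad and x of carrier2 in the frame of tray_mid between -0.025 and 0.025 m and y of carrier2 in the frame of tray_mid between -0.095 and 0.095 m and z of carrier2 in the frame of tray_mid between -0.003 and 0.003 m and x of carrier3 in the frame of tray_mid between -0.025 and 0.025 m and y of carrier3 in the frame of tray_mid between -0.095 and 0.095 m and z of carrier3 in the frame of tray_mid between -0.003 and 0.003 m and horizontal distance between spatula_mid and mat below 0.04 m and z of spatula in the frame of mat below 0.009 m and angle between spatula's own z axis and vertical below 0.12 rad), for 0.3 s.
3. the tray is pushed in until the detent holds it (value of joint tray above 0.119 m), for 0.2 s.
4. the sash is pulled fully down (value of joint sash below 0.006 m), for 0.2 s.
At the end, for the whole second after the job is handed in: Every carrier flat on the tray (centre within 25 mm of the tray's in depth, 95 mm in width, 3 mm in height, tilt under 0.05 rad); spatula flat, its middle within 40 mm of the mat's; tray home (over 119 mm); sash down (under 6 mm); all at rest (all of step 2 and value of joint tray above 0.119 m and value of joint sash below 0.006 m and linear speed of each of carrier1, carrier2, carrier3, spatula below 0.02 m/s); the robot touches nothing.
It fails at once if the gripper or arm touches a slide carrier (only the spatula may) (contact force between any of the fingers, the arm and carrier1 above 0.5 N or contact force between any of the fingers, the arm and carrier2 above 0.5 N or contact force between any of the fingers, the arm and carrier3 above 0.5 N).
It fails at once if a bystander is knocked more than 30 mm from its place (distance of any of reagent, oil, slidebox, beaker, marker, dish, ethanol from where it was at the start of the episode above 0.03 m).
Of carrier1, carrier2, carrier3 only 2 to 3 are there at a start; the rules pass over those that are not, and their reading is None.
At some moment in a run one of carrier1, carrier2, carrier3 may be knocked a few centimetres aside while the robot is not near it.
It also fails if it takes over 210 s, if anything falls off the work surface, if the arm or the gripper's body presses on something with over 40 N, if the wrist force passes 120 N, or if a joint passes its speed limit or range.

## Robot

A 6-joint arm with a two-finger parallel gripper is mounted at the origin on the work surface. World frame = base frame: x ahead of the robot, y to its left, z up, the work surface at z = 0. Lengths are in mm, angles in rad, forces in N, time in s.
With the tool pointing down it reaches from about 300 to 775 mm from the base axis. Payload 14.6 kg.
Tool frame: the origin (TCP) lies midway between the tips of the shut fingers; the grasp point (between the pads) lies 19 mm behind it (manip.grasp_offset is the distance from the TCP to the grasp point, in mm); z points along the fingers, y is the line along which they close (so a half turn about z gives the same grasp; the last joint's range is limited). The gripper opens to 94 mm and grips with 3 to 60 N. Pads are 16 mm wide; open, the fingers measure 119 mm over their backs; the gripper's body (75 mm by 177 mm) begins 78 mm behind the grasp point.
Start: joints at [-1.372, 0.3, 1.521, -0, 1.321, -0.067], TCP at [144.468, -530.677, 205.446] pointing down, gripper open.
Joint ranges: [-3.03, 3.03], [-0.79, 2.21], [0.23, 2.52], [-1.04, 4.18], [0, 3.07], [-2.55, 2.55]. Speed limits (rad/s): [2.22, 2.22, 2.57, 3.14, 3.14, 3.14].

## Interface

Orientations are given as [roll, pitch, yaw] about the fixed x, y, z axes, in that order (R = Rz(yaw) Ry(pitch) Rx(roll)).
In Python, from cell import manip, viewer gives the robot as it stands. The module is installed in compiled form; this text tells all that it offers.
- The arm moves only by the tool move_arm, never from a script. Its argument "moves" is a list of rows, each a list of 4 numbers: the shift along the tool's x, y, z in m, then the turn about the tool's z in rad. A call has 1 to 12 rows; each row is the pose to reach, as a shift and turn from the pose commanded when the call began, along the tool's axes at that moment; what a row does not reach only later rows make up. A row lasts 1/10 s, in which the tool goes at most 50 mm and 8.59 degrees, less where a joint would pass 70% of its speed; a pose out of reach is approached as far as the arm can. A call with a gripper value outside its range is refused whole. "jaw" is the finger opening in m, from 0 to 0.094, set as the call begins (left out, the last holds). The fingers move at their own pace and stop on an object; "squeeze" is the grip in N (left out, the last holds). Time passes only in rows, so rows that repeat a pose let the fingers close. It gives the time, the measured TCP pose, the force, the opening and the grip force at its end, in the units of the state.
- manip.read_state(): the state, without advancing time (a new reading comes with each control period).
- viewer.camera(name): name is "side" or "top" or "wrist"; returns a dict with "frame" (384x512x3 uint8, blue, green, red), "z_map" (384x512 float32, mm along the optical axis (not along the pixel's ray), 0 where there is no reading), "fx", "fy", "cx", "cy" (pixels), "origin" and "orientation" of the camera in the world. Camera axes: x right, y down, z forward; pixel columns grow to the right and rows downward; lengths in mm; the calibration is good to about 2 mm. A picture is of the moment at which its call begins.
- manip.sign_off(): hands the job in; it is judged then, once.
The state is a dict: "clock": time; "joints": joint angles; "qd": joint speeds; "effort": joint torques, N m; "eef_pos": TCP position; "eef_rot": TCP orientation; "wrist_force": force on the tool from outside, world axes, zero at the start; "moment": the same for the moment, N m; "finger_gap": finger opening in mm; "finger_force": force on a finger pad.
Only numpy, scipy, OpenCV 4.12 (cv2) and the standard library are available. Lean on these libraries where they do the work, as an engineer would, in place of code of your own. Each camera call takes 0.05 s, during which the arm holds its last target. There are 200 camera calls.

## Working session

There is one attempt and no reset: what is moved stays moved. The work goes in short steps, Python scripts to look and compute and a tool call to move; the robot and the scene stay as the last step left them, time stands still between calls to the robot, and variables do not carry over. Pictures are saved under pics/ and viewed, at most 14 in all, crops included, and the job is handed in when it is done.

Besides the shell and the picture viewer there is one more tool, called by a JSON object that holds its "method" and its "body". move_arm: Moves the arm, as the interface text tells. Its arguments: {"type":"object","properties":{"moves":{"type":"array"},"jaw":{"type":"number"},"squeeze":{"type":"number"}},"required":["moves"]}

```bash
mkdir -p pics; cat > h.py <<'E'
import numpy as np, cv2
from cell import manip, viewer
from scipy.spatial.transform import Rotation as R
def rot(o):
    o=np.array(o,float)
    return o if o.shape==(3,3) else (R.from_euler('xyz',o).as_matrix() if o.size==3 else R.from_quat(o).as_matrix())
def cam(n,save=None):
    c=viewer.camera(n)
    if save: cv2.imwrite('pics/'+save,c['frame'])
    z=c['z_map']; v,u=np.mgrid[:z.shape[0],:z.shape[1]]
    P=np.stack([(u-c['cx'])/c['fx']*z,(v-c['cy'])/c['fy']*z,z],-1)@rot(c['orientation']).T+np.array(c['origin'])
    P[z==0]=np.nan
    return c,P
def st():
    s=manip.read_state(); print({k:np.round(s[k],3) for k in('clock','joints','eef_pos','eef_rot','wrist_force','finger_gap','finger_force')}); return s
E
python3 - <<'E'
from h import *
st()
for n in('top','side'):
    c,P=cam(n,n+'0.png'); print(n,c['origin'],c['orientation'],c['fx'],c['cx'],c['cy']); np.save(n+'0.npy',P)
E
```

```text
{'clock': np.float64(0.0), 'joints': array([-1.372,  0.3  ,  1.522, -0.   ,  1.321, -0.067]), 'eef_pos': array([ 144.426, -530.44 ,  204.909]), 'eef_rot': array([-3.14 , -0.   ,  0.266]), 'wrist_force': array([ 0.04 , -0.199, -0.639]), 'finger_gap': np.float64(93.866), 'finger_force': np.float64(0.0)}
top [ 236.23856182  -14.34898918 1593.61478151] [-2.93750146  0.00455044 -1.55728787] 399.82734914595346 257.7972418129721 193.6320088007341
side [   86.59227284 -1223.39338056   920.20021177] [-2.14364245  0.00853089 -0.36403853] 469.37540337032374 252.54160444769207 188.73704506058104
```

View pics/top0.png

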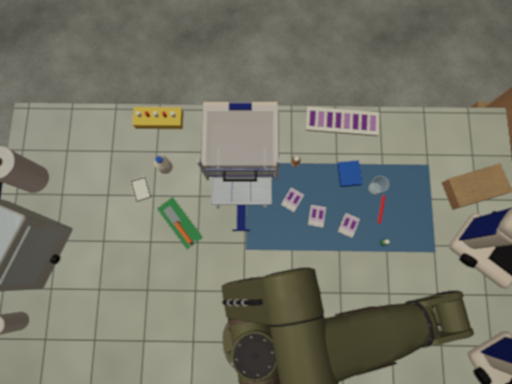

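View pics/side0.png

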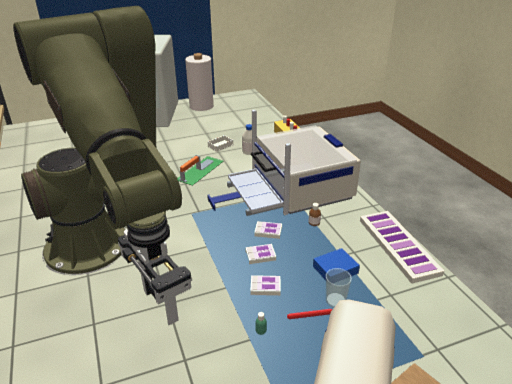

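The top view shows three carriers at about (292,199), (317,215) and (349,225), the scanner at (240,140) with its tray in front, and the spatula on its mat at (180,222). The side view agrees. Next I'll get coordinates.

```bash
python3 - <<'E'
from h import *
im=cv2.imread('pics/top0.png'); P=np.load('top0.npy'); S=np.load('side0.npy'); si=cv2.imread('pics/side0.png')
def comp(mask,name,P,amin=6):
    n,l,s,c=cv2.connectedComponentsWithStats(mask.astype(np.uint8))
    for i in range(1,n):
        if s[i,4]>=amin:
            p=P[l==i]; p=p[~np.isnan(p[:,0])]
            if len(p)<5: continue
            r=cv2.minAreaRect(p[:,:2].astype(np.float32))
            print(name,np.round(c[i]),s[i,4],'med',np.round(np.nanmedian(p,0)),'rect',np.round(r[0]),np.round(r[1]),round(r[2],1))
for im,P,nm in((im,P,'T'),(si,S,'S')):
    h=cv2.cvtColor(im,cv2.COLOR_BGR2HSV); H,s,V=cv2.split(h)
    zone=(P[...,0]>200)&(P[...,0]<900)&(np.abs(P[...,1])<520)
    comp(zone&(P[...,2]>8)&(P[...,2]<35)&(V>120)&((s<60)|((H>125)&(H<165)))&(P[...,1]<-90),nm+' carrier',P,20)
    comp(zone&(H>45)&(H<80)&(s>120)&(P[...,1]>0),nm+' mat',P,20)
    comp(zone&(H<15)&(s>150)&(P[...,1]>0),nm+' orange',P,8)
    comp(zone&(H>105)&(H<125)&(s>150)&(P[...,2]<60)&(P[...,1]>-90),nm+' blue',P,8)
    comp(zone&(V<50)&(P[...,2]>90),nm+' black',P,8)
    comp(zone&(P[...,2]>140)&(P[...,2]<300),nm+' high',P,20)
    comp(zone&(P[...,2]>40)&(P[...,2]<140),nm+' midh',P,20)
E
```

```text
T carrier [344. 125.] 957 med [ 857. -362.   20.] rect [ 862. -349.] [305.  80.] 88.9
T carrier [292. 200.] 252 med [ 538. -140.   16.] rect [ 542. -139.] [60. 81.] 60.7
T carrier [316. 216.] 263 med [ 474. -237.   16.] rect [ 478. -237.] [58. 81.] 80.1
T carrier [348. 225.] 266 med [ 437. -362.   16.] rect [ 441. -363.] [59. 81.] 66.3
T mat [182. 222.] 429 med [441. 296.   2.] rect [444. 311.] [198.  70.] 38.6
T orange [147. 113.] 11 med [877. 453.  77.] rect [878. 452.] [10. 10.] 9.6
T orange [164. 114.] 12 med [877. 381.  77.] rect [877. 382.] [11.  9.] 47.9
T orange [183. 232.] 91 med [399. 282.  61.] rect [398. 283.] [97. 14.] 38.7
T blue [241. 218.] 138 med [459.  63.  22.] rect [464.  64.] [95. 27.] 6.0
T black [240. 180.] 36 med [588.  65. 141.] rect [590.  66.] [117.   9.] 88.6
T black [314. 281.] 66 med [ 227. -139.  662.] rect [ 228. -138.] [57.  9.] 14.5
T high [239. 134.] 4964 med [763.  69. 155.] rect [760.  68.] [278. 294.] 0.6
T high [228. 170.] 23 med [626. 109. 142.] rect [628. 109.] [17. 49.] 23.9
T high [235. 282.] 60 med [220.  73. 266.] rect [222.  57.] [ 14. 12
[... 1687 characters left out ...]
k [262. 162.] 90 med [591.  46. 140.] rect [607.  64.] [ 45. 131.] 0.8
S high [304. 150.] 3511 med [751.  37. 157.] rect [756.  68.] [288. 305.] 0.5
S high [260. 162.] 60 med [591.  50. 142.] rect [594.  62.] [ 30. 128.] 8.5
S midh [285. 124.] 205 med [872. 453.  54.] rect [863. 446.] [ 51. 144.] 1.8
S midh [301. 177.] 2867 med [686. -74.  92.] rect [675. 110.] [256. 533.] 24.9
S midh [189. 163.] 148 med [400. 280.  59.] rect [403. 286.] [109.  23.] 41.0
S midh [315. 210.] 116 med [ 694. -161.   54.] rect [ 695. -158.] [28. 36.] 72.6
S midh [338. 282.] 630 med [ 597. -476.   68.] rect [ 596. -477.] [70. 63.] 60.7
S midh [260. 318.] 77 med [ 373. -503.   53.] rect [ 375. -502.] [19. 19.] 73.0
```

```bash
cat >> h.py <<'E'
def delta(x,y,z,yaw):
    s=manip.read_state(); p=np.array(s['eef_pos']); Rm=rot(s['eef_rot'])
    d=Rm.T@(np.array([x,y,z])-p)/1000
    cy=np.arctan2(Rm[1,0],Rm[0,0]); t=-((yaw-cy+np.pi)%(2*np.pi)-np.pi)
    print('delta',np.round(d,4),'turn',round(t,4),'rows',max(np.linalg.norm(d)/.05,abs(t)/.149))
E
python3 -c "
from h import *
delta(480,-60,260,1.0)"
```

```text
delta [ 0.4474 -0.3658 -0.0547] turn -0.7342 rows 11.61042339146648
```

{"method": "move_arm", "body": {"moves": [[0.22,-0.18,-0.03,-0.4],[0.22,-0.18,-0.03,-0.4],[0.22,-0.18,-0.03,-0.4],[0.22,-0.18,-0.03,-0.4],[0.22,-0.18,-0.03,-0.4],[0.447,-0.365,-0.055,-0.734],[0.447,-0.365,-0.055,-0.734],[0.447,-0.365,-0.055,-0.734],[0.447,-0.365,-0.055,-0.734],[0.447,-0.365,-0.055,-0.734],[0.447,-0.365,-0.055,-0.734],[0.447,-0.365,-0.055,-0.734]], "jaw": 0.034}}

```text
clock: 1.3
eef_pos: [481.1, -58.2, 260.5]
eef_rot: [-3.141, -0.0, 1.002]
wrist_force: [-0.4, 0.2, 0.1]
finger_gap: 33.8
finger_force: 0.0
```

```bash
python3 -c "
from h import *
st(); delta(540,66,270,1.571)
c,P=cam('wrist','w1.png'); np.save('w1.npy',P); print(c['origin'],c['orientation'],c['fx'])"
```

```text
{'clock': np.float64(1.3), 'joints': array([-0.196,  0.113,  1.617,  0.   ,  1.411,  0.373]), 'eef_pos': array([481.06 , -58.247, 260.462]), 'eef_rot': array([-3.141, -0.   ,  1.002]), 'wrist_force': array([-0.402,  0.218,  0.147]), 'finger_gap': np.float64(33.789), 'finger_force': np.float64(0.0)}
delta [ 0.1364 -0.0173 -0.0095] turn -0.5693 rows 3.8204801911190542
[ 5.18634368e+02 -3.78942706e-01  4.39955008e+02] [ 2.89947896e+00 -3.06285709e-04 -5.68999296e-01] 299.2777407314249
```

View pics/w1.png

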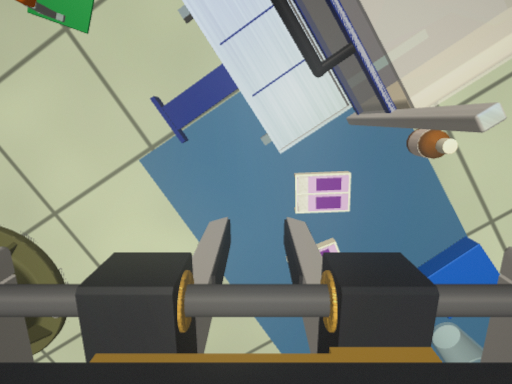

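The wrist view shows the sash handle's end at (320,70), the push plate at (170,120) and carrier 1 at (323,193). Moving over the handle.

{"method": "move_arm", "body": {"moves": [[0.136,-0.017,-0.01,-0.569],[0.136,-0.017,-0.01,-0.569],[0.136,-0.017,-0.01,-0.569],[0.136,-0.017,-0.01,-0.569],[0.136,-0.017,-0.01,-0.569],[0.136,-0.017,-0.01,-0.569]]}}

```text
clock: 1.95
eef_pos: [538.9, 62.2, 270.2]
eef_rot: [-3.141, 0.0, 1.565]
wrist_force: [0.0, -0.2, -0.1]
finger_gap: 34.1
finger_force: 0.0
```

```bash
python3 - <<'E'
from h import *
st()
c,P=cam('wrist','w2.png'); np.save('w2.npy',P)
for f in('w1','w2'):
    P=np.load(f+'.npy'); im=cv2.imread(f'pics/{f}.png'); H,S,V=cv2.split(cv2.cvtColor(im,cv2.COLOR_BGR2HSV)); x,y,z=np.moveaxis(P,-1,0)
    b=(V<60)&(z>120)&(z<150)&(x>560)&(x<625); p=P[b]; 
    if len(p)>20:
        t=p[p[:,0]<600]; print(f,'bar',len(p),np.percentile(t[:,0],[2,50,98]).round(1),np.percentile(p[:,1],[1,99]).round(1),np.percentile(p[:,2],98))
    for nm,m in(('blue',(H>105)&(H<130)&(S>130)&(z>8)&(z<40)&(x<520)&(y>-20)&(y<160)),('tray',(S<60)&(V>130)&(z>20)&(z<45)&(x>500)&(x<640)&(y>-70)&(y<210))):
        p=P[m]
        if len(p)>50: print(f,nm,len(p),'x',np.percentile(p[:,0],[.5,2,50,98,99.5]).round(1),'y',np.percentile(p[:,1],[.5,2,50,98,99.5]).round(1),'z',np.percentile(p[:,2],[5,50,98]).round(1))
    # front rim line of tray
    ys=[];xs=[]
    m=(S<60)&(V>130)&(z>20)&(z<45)&(x>500)&(x<640)
    for y0 in range(-50,190,10):
        q=x[m&(np.abs(y-y0)<4)]
        if len(q)>20: ys.append(y0);xs.append(np.percentile(q,1))
    if len(ys)>3: print(f,'front edge',list(zip(ys,np.round(xs,1))),np.polyfit(ys,xs,1))
E
```

```text
{'clock': np.float64(1.95), 'joints': array([ 0.047,  0.242,  1.445, -0.   ,  1.456,  0.053]), 'eef_pos': array([538.875,  62.157, 270.216]), 'eef_rot': array([-3.141,  0.   ,  1.565]), 'wrist_force': array([ 0.044, -0.23 , -0.122]), 'finger_gap': np.float64(34.082), 'finger_force': np.float64(0.0)}
w1 bar 777 [585.9 589.8 596.3] [ 1.9 77.1] 142.5433184877834
w1 blue 2149 x [415.5 416.3 465.6 515.7 517.2] y [32.5 43.4 63.7 80.9 92.5] z [22.8 24.2 26.6]
w1 tray 12250 x [514.  519.8 564.8 627.8 629.2] y [-53.2 -50.5  43.6 150.  159.9] z [26.7 28.3 37.2]
w1 front edge [(-50, np.float64(521.7)), (-40, np.float64(521.7)), (-30, np.float64(511.5)), (-20, np.float64(521.4)), (-10, np.float64(520.8)), (0, np.float64(521.0)), (10, np.float64(520.5)), (20, np.float64(520.6)), (30, np.float64(520.2)), (40, np.float64(520.1)), (50, np.float64(519.9)), (60, np.float64(519.8)), (70, np.float64(519.6)), (80, np.float64(512.8)), (90, np.float64(519.5)), (100, np.float64(519.1)), (110, np.float64(519.1)), (120, np.float64(518.9)), (130, np.float64(518.5)), (140, np.float64(518.3)), (150, np.float64(5
[... 289 characters left out ...]
  88.  182.9 185.4] z [26.8 28.3 37.6]
w2 front edge [(-50, np.float64(520.9)), (-40, np.float64(520.9)), (-30, np.float64(510.5)), (-20, np.float64(519.8)), (-10, np.float64(520.0)), (0, np.float64(520.2)), (10, np.float64(520.3)), (20, np.float64(520.5)), (30, np.float64(519.3)), (40, np.float64(519.4)), (50, np.float64(519.5)), (60, np.float64(519.7)), (70, np.float64(519.9)), (80, np.float64(518.7)), (90, np.float64(518.9)), (100, np.float64(519.0)), (110, np.float64(519.2)), (120, np.float64(518.0)), (130, np.float64(518.2)), (140, np.float64(519.5)), (150, np.float64(518.6)), (160, np.float64(507.7)), (170, np.float64(517.8)), (180, np.float64(518.1))] [-1.21768110e-02  5.19314916e+02]
```

View pics/w2.png

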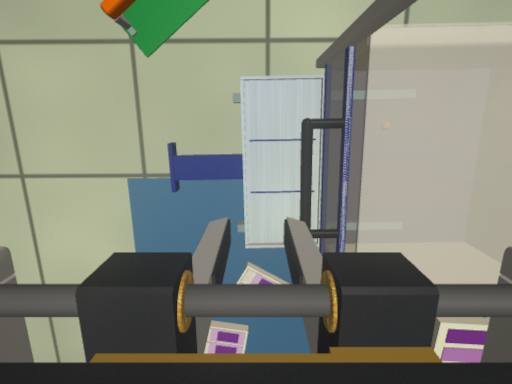

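The wrist view shows the bar at column ~305, rows 120–235, with the fingers parallel to it. Scanner yaw is about 0.017 and tray_mid about (576, 66.5).

```bash
python3 -c "
from h import *
delta(590,66,180,1.588);delta(590,66,116,1.588)"
```

```text
delta [0.0044 0.0511 0.0903] turn -0.0234 rows 2.0778922135666016
delta [0.0044 0.0511 0.1543] turn -0.0234 rows 3.2530847167209336
```

{"method": "move_arm", "body": {"moves": [[0.004,0.051,0.0,-0.023],[0.004,0.051,0.0,-0.023],[0.004,0.051,0.05,-0.023],[0.004,0.051,0.09,-0.023],[0.004,0.051,0.12,-0.023],[0.004,0.051,0.14,-0.023],[0.004,0.051,0.154,-0.023],[0.004,0.051,0.154,-0.023]]}}

```text
clock: 2.8
eef_pos: [589.3, 65.9, 115.2]
eef_rot: [-3.139, 0.0, 1.59]
wrist_force: [-0.9, -1.4, 0.6]
finger_gap: 34.4
finger_force: 0.0
```

{"method": "move_arm", "body": {"moves": [[0,0,0,0],[0,0,0,0],[0,0,0,0],[0,0,0,0],[0,0,0,0],[0,0,0,0]], "jaw": 0.0, "squeeze": 50}}

```text
clock: 3.4
eef_pos: [591.1, 66.4, 117.6]
eef_rot: [3.138, -0.0, 1.592]
wrist_force: [3.7, -0.5, 1.7]
finger_gap: 10.5
finger_force: 50.0
```

{"method": "move_arm", "body": {"moves": [[0,0,-0.01,0],[0,0,-0.02,0],[0,0,-0.03,0],[0,0,-0.04,0],[0,0,-0.05,0],[0,0,-0.06,0],[0,0,-0.07,0],[0,0,-0.08,0],[0,0,-0.088,0],[0,0,-0.094,0],[0,0,-0.094,0]]}}

```text
clock: 4.5
eef_pos: [591.1, 66.4, 211.1]
eef_rot: [3.139, -0.0, 1.592]
wrist_force: [8.1, 1.0, -1.1]
finger_gap: 10.3
finger_force: 50.0
```

```bash
python3 -c "
from h import *
c,P=cam('top','t2.png')
im=c['frame'];H,S,V=cv2.split(cv2.cvtColor(im,cv2.COLOR_BGR2HSV))
m=(V<50)&(P[...,2]>100)&(P[...,0]>570)&(P[...,0]<610)&(abs(P[...,1]-66)<80)
print(np.percentile(P[m],[5,50,95],axis=0).round(0))
"
```

```text
[[571.   3. 229.]
 [599.  10. 234.]
 [608. 126. 408.]]
```

{"method": "move_arm", "body": {"moves": [[0,0,0,0],[0,0,0,0],[0,0,0,0],[0,0,-0.03,0],[0,0,-0.06,0],[0,0,-0.06,0]], "jaw": 0.04}}

```text
clock: 5.15
eef_pos: [591.1, 66.5, 274.7]
eef_rot: [3.135, -0.0, 1.592]
wrist_force: [1.1, 0.5, -0.3]
finger_gap: 40.0
finger_force: 0.0
```

```bash
python3 -c "
from h import *
st();delta(370,260,240,.674)"
```

```text
{'clock': np.float64(5.15), 'joints': array([0.051, 0.358, 1.285, 0.   , 1.492, 0.029]), 'eef_pos': array([591.072,  66.527, 274.736]), 'eef_rot': array([ 3.135, -0.   ,  1.592]), 'wrist_force': array([ 1.079,  0.544, -0.303]), 'finger_gap': np.float64(40.031), 'finger_force': np.float64(0.0)}
delta [ 0.1981 -0.2172  0.0334] turn 0.9179 rows 6.16014576779557
```

{"method": "move_arm", "body": {"moves": [[0.0,-0.05,0.0,0.0],[0.0,-0.1,0.0,0.1],[0.198,-0.217,0.033,0.918],[0.198,-0.217,0.033,0.918],[0.198,-0.217,0.033,0.918],[0.198,-0.217,0.033,0.918],[0.198,-0.217,0.033,0.918],[0.198,-0.217,0.033,0.918],[0.198,-0.217,0.033,0.918],[0.198,-0.217,0.033,0.918],[0.198,-0.217,0.033,0.918]]}}

```text
clock: 6.25
eef_pos: [369.5, 259.1, 237.4]
eef_rot: [3.141, 0.0, 0.676]
wrist_force: [0.9, -0.4, -0.5]
finger_gap: 39.8
finger_force: 0.0
```

```bash
python3 - <<'E'
from h import *
st()
c,P=cam('wrist','w3.png'); np.save('w3.npy',P)
H,S,V=cv2.split(cv2.cvtColor(c['frame'],cv2.COLOR_BGR2HSV)); x,y,z=np.moveaxis(P,-1,0)
def r(nm,m):
    p=P[m]
    if len(p)<20: print(nm,len(p));return
    q=cv2.minAreaRect(p[:,:2].astype(np.float32)); print(nm,len(p),np.round(q[0],1),np.round(q[1],1),round(q[2],2),'z',np.percentile(p[:,2],[5,50,95]).round(1))
zone=(x>250)&(x<640)&(y>150)&(y<450)
r('orange',zone&(H<15)&(S>150)&(z>52))
r('mat',zone&(H>45)&(H<80)&(S>100))
r('blade',zone&(S<50)&(z>3.5)&(z<12))
E
```

```text
{'clock': np.float64(6.25), 'joints': array([ 0.53 ,  0.051,  1.738, -0.   ,  1.353,  1.425]), 'eef_pos': array([369.48 , 259.099, 237.398]), 'eef_rot': array([3.141, 0.   , 0.676]), 'wrist_force': array([ 0.852, -0.406, -0.465]), 'finger_gap': np.float64(39.76), 'finger_force': np.float64(0.0)}
orange 1006 [400.1 285.8] [96.6 14.6] 38.88 z [61.1 62.8 64.3]
mat 6960 [444.8 310.9] [209.7  78.8] 38.69 z [1.8 3.1 4.5]
blade 1658 [503.9 251.9] [181.4 253.3] 50.47 z [4.3 5.7 7.4]
```

View pics/w3.png

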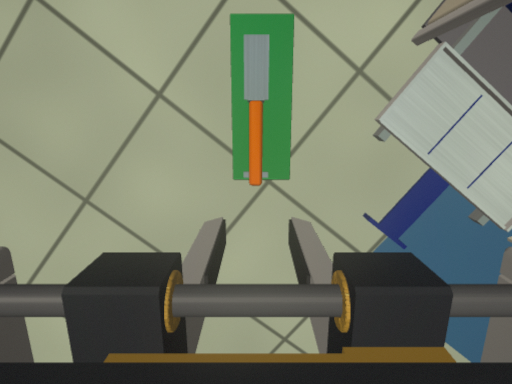

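The wrist view shows the spatula's handle at (255,140) and blade at (257,65), lying on the green mat. Going down to grip.

```bash
python3 -c "
from h import *
delta(402.4,287.7,33,.6786)"
```

```text
delta [ 0.0436 -0.0018  0.2044] turn -0.0034 rows 4.180393267565579
```

{"method": "move_arm", "body": {"moves": [[0.043,-0.002,0.0,-0.003],[0.043,-0.002,0.05,-0.003],[0.043,-0.002,0.1,-0.003],[0.043,-0.002,0.14,-0.003],[0.043,-0.002,0.17,-0.003],[0.043,-0.002,0.19,-0.003],[0.043,-0.002,0.2,-0.003],[0.043,-0.002,0.204,-0.003],[0.043,-0.002,0.204,-0.003],[0.043,-0.002,0.204,-0.003]]}}

```text
clock: 7.3
eef_pos: [401.9, 288.4, 34.4]
eef_rot: [3.141, -0.002, 0.677]
wrist_force: [1.2, 0.5, 0.0]
finger_gap: 40.2
finger_force: 0.0
```

```bash
python3 -c "
from h import *
delta(402.4,287.7,33,.6786)"
```

```text
delta [-0.0001  0.0009  0.0014] turn -0.0017 rows 0.03355634160538323
```

{"method": "move_arm", "body": {"moves": [[0,0,0,0],[0,0,0,0],[0,0,0,0],[0,0,0,0],[0,0,0,0],[0,0,0,0]], "jaw": 0.0, "squeeze": 55}}

```text
clock: 7.9
eef_pos: [401.4, 288.3, 33.6]
eef_rot: [3.142, -0.0, 0.677]
wrist_force: [0.1, -0.7, 3.0]
finger_gap: 15.7
finger_force: 55.0
```

Gripped. Lift, then go behind carrier 1.

{"method": "move_arm", "body": {"moves": [[0,0,-0.03,0],[0,0,-0.07,0],[0,0,-0.12,0],[0,0,-0.14,0],[0,0,-0.14,0]]}}

```text
clock: 8.4
eef_pos: [402.3, 288.9, 176.3]
eef_rot: [3.141, -0.005, 0.677]
wrist_force: [-0.6, -0.0, -1.0]
finger_gap: 15.3
finger_force: 55.0
```

```bash
python3 -c "
from h import *
st();delta(376,-47,160,-.511)"
```

```text
{'clock': np.float64(8.4), 'joints': array([0.549, 0.202, 1.714, 0.   , 1.221, 1.443]), 'eef_pos': array([402.303, 288.872, 176.263]), 'eef_rot': array([ 3.141, -0.005,  0.677]), 'wrist_force': array([-0.596, -0.04 , -0.972]), 'finger_gap': np.float64(15.325), 'finger_force': np.float64(54.991)}
delta [-0.231   0.2453  0.0152] turn 1.1879 rows 7.972515330918628
```

{"method": "move_arm", "body": {"moves": [[-0.029,0.031,0.002,0.148],[-0.058,0.062,0.004,0.297],[-0.087,0.092,0.006,0.445],[-0.115,0.123,0.008,0.594],[-0.144,0.153,0.01,0.742],[-0.173,0.184,0.011,0.891],[-0.202,0.215,0.013,1.04],[-0.231,0.245,0.015,1.188],[-0.231,0.245,0.015,1.188],[-0.231,0.245,0.015,1.188],[-0.231,0.245,0.015,1.188]]}}

```text
clock: 9.5
eef_pos: [374.5, -46.7, 157.7]
eef_rot: [3.141, 0.001, -0.509]
wrist_force: [-0.4, 0.8, -1.3]
finger_gap: 15.4
finger_force: 55.0
```

```bash
cat >> h.py <<'E'
def rect(nm,p,box=True):
    if len(p)<20: print(nm,len(p)); return
    lo,hi=np.percentile(p[:,2],[5,95])
    q=cv2.minAreaRect(p[:,:2].astype(np.float32)); w,h=q[1]; a=q[2] if w>h else q[2]+90
    a=(a+90)%180-90
    print(nm,len(p),'c',np.round(q[0],1),'size',np.round(sorted(q[1]),1),'yaw',round(np.radians(a),4),'z',round(lo,1),round(hi,1)); return q[0],np.radians(a)
def look(save=None):
    """wrist view: held blade (by TCP frame) and carriers"""
    s=st(); c,P=cam('wrist',save); H,S,V=cv2.split(cv2.cvtColor(c['frame'],cv2.COLOR_BGR2HSV))
    T=np.array(s['eef_pos']); Rm=rot(s['eef_rot']); L=(P-T)@Rm   # tool frame
    lx,ly,lz=np.moveaxis(L,-1,0)
    m=(lx>54)&(lx<140)&(abs(ly)<25)&(lz>18)&(lz<42)
    p=L[m]; 
    if len(p)>20:
        q=cv2.minAreaRect(p[:,:2].astype(np.float32)); print('blade tool-frame',len(p),np.round(q[0],1),np.round(q[1],1),round(q[2],2),'z near/far',np.median(p[(p[:,0]<80),2]).round(1),np.median(p[(p[:,0]>110),2]).round(1),'tip',np.percentile(p[:,0],99).round(1))
    x,y,z=np.moveaxis(P,-1,0)
    w=((S<70)&(V>120)|((H>120)&(H<170)&(V>60)))&(z>11)&(z<26)&(y<-60)&(x<650)&~m
    n,l,sa,ce=cv2.connectedComponentsWithStats(w.astype(np.uint8))
    for i in range(1,n):
        if sa[i,4]>300: rect('carrier px%s'%np.round(ce[i]),P[l==i])
    return c,P,L
E
python3 -c "
from h import *
look('w4.png')"
```

```text
{'clock': np.float64(9.5), 'joints': array([-0.221, -0.042,  2.025,  0.   ,  1.16 ,  1.859]), 'eef_pos': array([374.469, -46.733, 157.734]), 'eef_rot': array([ 3.141e+00,  1.000e-03, -5.090e-01]), 'wrist_force': array([-0.383,  0.758, -1.34 ]), 'finger_gap': np.float64(15.352), 'finger_force': np.float64(54.991)}
blade tool-frame 5967 [92.2  0.6] [32.1 75.7] 89.97 z near/far 27.8 27.8 tip 129.1
carrier px[255.  11.] 1324 c [ 520.4 -127.2] size [28.  57.8] yaw 1.0428 z 15.6 18.9
carrier px[381.  20.] 2596 c [ 461.7 -235.5] size [47.1 59.2] yaw 1.4094 z 15.0 18.9
carrier px[495.   5.] 305 c [ 414.8 -333.8] size [ 9.8 27.3] yaw 0.986 z 12.4 18.5
```

View pics/w4.png

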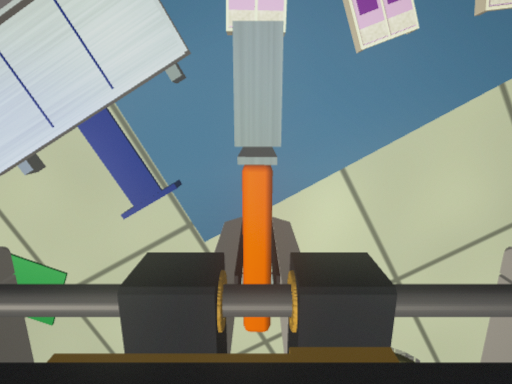

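Blade level and centred at about (91, 0.6) in the tool frame, with carrier 1's near edge at (255,28). Aligning, lowering and entering.

```bash
python3 -c "
from h import *
delta(378.9,-44.7,35,-.525)"
```

```text
delta [ 0.003  -0.0037  0.1229] turn 0.0162 rows 2.4602909624823672
```

{"method": "move_arm", "body": {"moves": [[0.003,-0.004,0.03,0.016],[0.003,-0.004,0.07,0.016],[0.003,-0.004,0.1,0.016],[0.003,-0.004,0.115,0.016],[0.003,-0.004,0.123,0.016],[0.003,-0.004,0.123,0.016],[0.003,-0.004,0.123,0.016]]}}

```text
clock: 10.25
eef_pos: [379.8, -45.1, 36.1]
eef_rot: [-3.141, -0.001, -0.526]
wrist_force: [-0.4, -0.2, -0.6]
finger_gap: 15.6
finger_force: 55.0
```

```bash
python3 -c "
from h import *
delta(378.9,-44.7,35,-.525);delta(461,-92.3,35,-.525)
look()"
```

```text
delta [-0.0009  0.0001  0.0011] turn -0.0011 rows 0.02873241132648876
delta [0.094  0.     0.0012] turn -0.0011 rows 1.879230485915894
{'clock': np.float64(10.25), 'joints': array([-0.214,  0.183,  2.127,  0.   ,  0.831,  1.883]), 'eef_pos': array([379.751, -45.117,  36.08 ]), 'eef_rot': array([-3.141e+00, -1.000e-03, -5.260e-01]), 'wrist_force': array([-0.389, -0.238, -0.594]), 'finger_gap': np.float64(15.613), 'finger_force': np.float64(54.991)}
blade tool-frame 10046 [97.2  0. ] [50.  85.6] 90.0 z near/far 28.3 34.5 tip 139.3
```

{"method": "move_arm", "body": {"moves": [[0.015,0,0.001,0],[0.03,0,0.001,0],[0.045,0,0.001,0],[0.06,0,0.001,0],[0.075,0,0.001,0],[0.088,0,0.001,0],[0.094,0,0.001,0],[0.094,0,0.001,0],[0.094,0,0.001,0]]}}

```text
clock: 11.2
eef_pos: [460.2, -92.5, 34.6]
eef_rot: [3.142, -0.0, -0.527]
wrist_force: [-0.3, -0.2, -1.5]
finger_gap: 15.5
finger_force: 55.0
```

```bash
python3 -c "
from h import *
delta(461,-92.3,35,-.525)
look()
c,P=cam('side','s5.png'); I=c['frame']; cv2.imwrite('pics/s5c.png',cv2.resize(I[120:330,150:400],None,fx=2.4,fy=2.4))"
```

```text
delta [ 0.0006 -0.0006 -0.0004] turn -0.0021 rows 0.018034858823627816
{'clock': np.float64(11.2), 'joints': array([-0.276,  0.353,  1.901, -0.   ,  0.888,  1.821]), 'eef_pos': array([460.196, -92.503,  34.645]), 'eef_rot': array([ 3.142, -0.   , -0.527]), 'wrist_force': array([-0.265, -0.15 , -1.533]), 'finger_gap': np.float64(15.485), 'finger_force': np.float64(54.991)}
blade tool-frame 1817 [95. -0.] [82. 50.] 0.0 z near/far 18.6 18.5 tip 135.6
carrier px[441.  84.] 12925 c [ 477.8 -238.3] size [59.7 80.4] yaw -0.1615 z 15.4 18.7
carrier px[231.  72.] 5476 c [ 550.3 -128.1] size [29.7 80.2] yaw -0.5306 z 16.2 18.8
carrier px[280.  72.] 5495 c [ 536.  -151.5] size [33.8 79.4] yaw -0.5066 z 16.1 18.8
```

View pics/s5c.png

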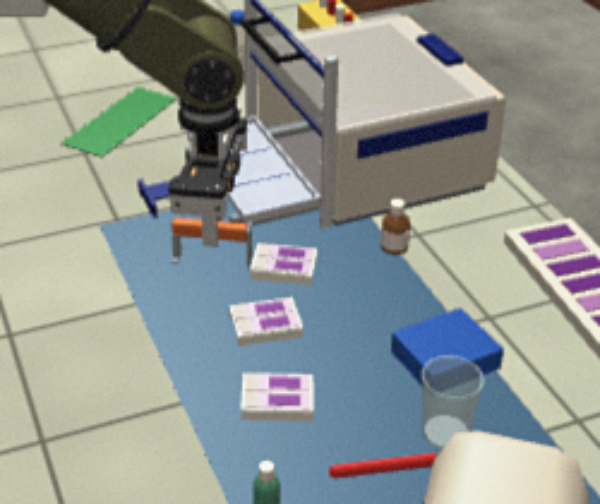

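The side view shows the blade fully under carrier 1, with the riser at its near edge. Lifting.

{"method": "move_arm", "body": {"moves": [[0,0,-0.004,0],[0,0,-0.008,0],[0,0,-0.015,0],[0,0,-0.025,0],[0,0,-0.038,0],[0,0,-0.052,0],[0,0,-0.066,0],[0,0,-0.078,0],[0,0,-0.085,0],[0,0,-0.085,0]]}}

```text
clock: 12.3
eef_pos: [460.9, -92.8, 120.4]
eef_rot: [-3.141, -0.002, -0.527]
wrist_force: [-0.2, -0.2, -1.5]
finger_gap: 15.1
finger_force: 55.0
```

```bash
cat >> h.py <<'E'
def held(save=None):
    s=st(); c,P=cam('wrist',save); T=np.array(s['eef_pos']); L=(P-T)@rot(s['eef_rot']); l=L.reshape(-1,3)
    p=l[(l[:,0]>50)&(l[:,0]<160)&(abs(l[:,1])<42)&(l[:,2]>5)&(l[:,2]<25)]
    if len(p)<200: print('held none',len(p)); return None
    q=cv2.minAreaRect(p[:,:2].astype(np.float32)); w,h=q[1]; a=q[2] if w>h else q[2]+90; a=(a+90)%180-90
    A=np.c_[p[:,:2],np.ones(len(p))]; k=np.linalg.lstsq(A,p[:,2],rcond=None)[0]
    print('held tool-frame c',np.round(q[0],1),np.round(sorted(q[1]),1),'turn',round(np.radians(a),4),'plane slopes',k[:2].round(3),'z',np.median(p[:,2]).round(1)); return q[0],np.radians(a)
E
python3 -c "
from h import *
held()"
```

```text
{'clock': np.float64(12.3), 'joints': array([-0.277,  0.217,  1.838,  0.   ,  1.085,  1.821]), 'eef_pos': array([460.892, -92.826, 120.418]), 'eef_rot': array([-3.141e+00, -2.000e-03, -5.270e-01]), 'wrist_force': array([-0.218, -0.155, -1.532]), 'finger_gap': np.float64(15.138), 'finger_force': np.float64(54.991)}
held tool-frame c [93.6 -0.3] [58.2 83.9] turn 0.0043 plane slopes [ 0.009 -0.005] z 22.6
```

```bash
python3 -c "
from h import *
delta(482.3,-9.1,105,.017)"
```

```text
delta [-0.0233 -0.0832  0.0146] turn -0.5442 rows 3.6524295392216075
```

{"method": "move_arm", "body": {"moves": [[-0.002,-0.006,0,-0.04],[-0.005,-0.018,0,-0.12],[-0.009,-0.032,0,-0.21],[-0.013,-0.046,0,-0.3],[-0.017,-0.06,0,-0.39],[-0.02,-0.072,0.004,-0.47],[-0.022,-0.08,0.01,-0.52],[-0.023,-0.083,0.015,-0.544],[-0.023,-0.083,0.015,-0.544],[-0.023,-0.083,0.015,-0.544]]}}

```text
clock: 13.35
eef_pos: [482.2, -9.6, 104.3]
eef_rot: [-3.142, 0.001, 0.016]
wrist_force: [0.6, 0.0, -1.4]
finger_gap: 15.6
finger_force: 55.0
```

```bash
python3 -c "
from h import *
held('w6.png'); delta(482.3,-9.1,73,.017)"
```

```text
{'clock': np.float64(13.35), 'joints': array([-0.096,  0.266,  1.819, -0.   ,  1.058,  1.459]), 'eef_pos': array([482.24 ,  -9.557, 104.272]), 'eef_rot': array([-3.142e+00,  1.000e-03,  1.600e-02]), 'wrist_force': array([ 0.593,  0.023, -1.389]), 'finger_gap': np.float64(15.576), 'finger_force': np.float64(54.991)}
held tool-frame c [93.3  0.2] [58.2 84.1] turn 0.004 plane slopes [ 0.009 -0.005] z 22.6
delta [-0.     -0.0006  0.0315] turn -0.0011 rows 0.6295962204820083
```

View pics/w6.png

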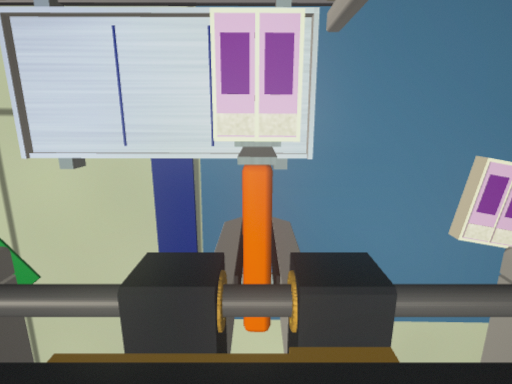

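Carrier 1 sits over the right-hand third of the tray, clear of the rim and of the divider at column 210. Lowering.

{"method": "move_arm", "body": {"moves": [[0,0,0.01,0],[0,0,0.02,0],[0,0,0.028,0],[0,0,0.033,0],[0,0,0.036,0],[0,0,0.038,0],[0,0,0.038,0],[0,0,0.038,0]]}}

```text
clock: 14.2
eef_pos: [482.6, -9.4, 66.7]
eef_rot: [3.142, -0.0, 0.017]
wrist_force: [-0.4, 0.4, -1.9]
finger_gap: 15.7
finger_force: 55.0
```

```bash
python3 -c "
from h import *
held()"
```

```text
{'clock': np.float64(14.2), 'joints': array([-0.095,  0.323,  1.847,  0.   ,  0.971,  1.459]), 'eef_pos': array([482.573,  -9.416,  66.703]), 'eef_rot': array([ 3.142, -0.   ,  0.017]), 'wrist_force': array([-0.363,  0.384, -1.856]), 'finger_gap': np.float64(15.711), 'finger_force': np.float64(54.991)}
held tool-frame c [93.3  0.2] [58.2 84.1] turn 0.0075 plane slopes [ 0.008 -0.001] z 21.3
```

{"method": "move_arm", "body": {"moves": [[0,0,0.0007,0],[-0.01,0,0.0007,0],[-0.025,0,0.0007,0],[-0.04,0,0.0007,0],[-0.055,0,0.0007,0],[-0.07,0,0.0007,0],[-0.085,0,0.0007,0],[-0.1,0,0.0007,0],[-0.11,0,-0.02,0],[-0.115,0,-0.06,0],[-0.115,0,-0.09,0],[-0.115,0,-0.09,0]]}}

```text
clock: 15.45
eef_pos: [368.4, -11.5, 159.7]
eef_rot: [3.141, -0.006, 0.017]
wrist_force: [-0.0, -0.5, -1.9]
finger_gap: 15.6
finger_force: 55.0
```

```bash
cat >> h.py <<'E'
def topc():
    c,P=cam('top'); H,S,V=cv2.split(cv2.cvtColor(c['frame'],cv2.COLOR_BGR2HSV)); x,y,z=np.moveaxis(P,-1,0)
    w=(z>8)&(z<28)&(V>120)&((S<60)|((H>125)&(H<165)))&(y<-90)&(x<650)&(x>280)
    n,l,sa,ce=cv2.connectedComponentsWithStats(w.astype(np.uint8))
    for i in range(1,n):
        if sa[i,4]>60: rect('TOP',P[l==i])
def ontray():
    c,P=cam('wrist'); p=P.reshape(-1,3); p=p[(p[:,2]>40.5)&(p[:,2]<52)&(p[:,0]>500)&(p[:,0]<640)&(p[:,1]>-60)&(p[:,1]<195)]
    img=np.zeros((300,150),np.uint8); img[(p[:,1]+70).astype(int),(p[:,0]-500).astype(int)]=1
    img=cv2.morphologyEx(img,cv2.MORPH_CLOSE,np.ones((5,5)))
    n,l,sa,ce=cv2.connectedComponentsWithStats(img); k=l[(p[:,1]+70).astype(int),(p[:,0]-500).astype(int)]
    for i in range(1,n):
        if sa[i,4]>300:
            q=p[k==i]; rect('TRAY',q); A=np.c_[q[:,:2]-q[:,:2].mean(0),np.ones(len(q))]; print(' slopes',np.linalg.lstsq(A,q[:,2],rcond=None)[0].round(3))
E
python3 -c "
from h import *
look(); ontray(); topc()"
```

```text
{'clock': np.float64(15.45), 'joints': array([-0.131, -0.071,  2.047, -0.   ,  1.159,  1.423]), 'eef_pos': array([368.405, -11.531, 159.689]), 'eef_rot': array([ 3.141, -0.006,  0.017]), 'wrist_force': array([-0.039, -0.537, -1.855]), 'finger_gap': np.float64(15.62), 'finger_force': np.float64(54.991)}
blade tool-frame 5969 [92.   0.7] [75.7 32.1] 0.2 z near/far 27.8 27.8 tip 128.8
carrier px[477.  82.] 4810 c [ 478.2 -237.6] size [59.8 80.6] yaw -0.1551 z 15.1 18.9
TOP 261 c [ 475.6 -239.7] size [63.8 83. ] yaw -0.1597 z 9.8 22.3
TOP 265 c [ 441.3 -362.9] size [58.9 81.3] yaw -0.406 z 10.9 22.0
```

```bash
python3 -c "
from h import *
delta(300.5,-208.8,130,-.158)"
```

```text
delta [-0.0695  0.1964  0.0256] turn 0.1748 rows 4.197902255377972
```

{"method": "move_arm", "body": {"moves": [[-0.018,0.049,0.007,0.044],[-0.035,0.098,0.014,0.087],[-0.053,0.147,0.02,0.131],[-0.07,0.196,0.027,0.175],[-0.07,0.196,0.027,0.175],[-0.07,0.196,0.027,0.175],[-0.07,0.196,0.027,0.175]]}}

```text
clock: 16.3
eef_pos: [300.7, -207.5, 128.8]
eef_rot: [-3.141, 0.001, -0.158]
wrist_force: [0.3, 0.7, -1.5]
finger_gap: 15.5
finger_force: 55.0
```

```bash
python3 -c "
from h import *
look();delta(300.5,-208.8,35,-.158)"
```

```text
{'clock': np.float64(16.3), 'joints': array([-0.704, -0.029,  2.087,  0.   ,  1.085,  1.024]), 'eef_pos': array([ 300.674, -207.47 ,  128.787]), 'eef_rot': array([-3.141e+00,  1.000e-03, -1.580e-01]), 'wrist_force': array([ 0.331,  0.698, -1.473]), 'finger_gap': np.float64(15.488), 'finger_force': np.float64(54.991)}
blade tool-frame 5972 [92.1  0.7] [75.8 32.1] 0.11 z near/far 27.8 27.8 tip 128.9
carrier px[260.  13.] 1623 c [ 453.2 -234.1] size [30.2 58. ] yaw 1.4069 z 15.6 18.8
carrier px[402.  28.] 3873 c [ 429.5 -358.3] size [53.1 58.9] yaw 1.1695 z 15.3 18.9
delta [-0.0001  0.0016  0.0941] turn 0.0015 rows 1.8814108242198284
```

{"method": "move_arm", "body": {"moves": [[0,0.002,0.03,0.002],[0,0.002,0.06,0.002],[0,0.002,0.08,0.002],[0,0.002,0.09,0.002],[0,0.002,0.094,0.002],[0,0.002,0.094,0.002],[0,0.002,0.094,0.002]]}}

```text
clock: 17.05
eef_pos: [300.9, -210.6, 36.2]
eef_rot: [3.141, -0.001, -0.16]
wrist_force: [0.3, -0.8, -1.8]
finger_gap: 15.8
finger_force: 55.0
```

```bash
python3 -c "
from h import *
st();delta(384.4,-222.5,35,-.16)"
```

```text
{'clock': np.float64(17.05), 'joints': array([-0.71 ,  0.152,  2.165,  0.   ,  0.824,  1.02 ]), 'eef_pos': array([ 300.947, -210.609,   36.222]), 'eef_rot': array([ 3.141e+00, -1.000e-03, -1.600e-01]), 'wrist_force': array([ 0.281, -0.841, -1.754]), 'finger_gap': np.float64(15.847), 'finger_force': np.float64(54.991)}
delta [ 0.0843 -0.0015  0.0013] turn 0.0003 rows 1.6860903692649936
```

{"method": "move_arm", "body": {"moves": [[0,-0.0015,0.001,0],[0.015,-0.0015,0.001,0],[0.03,-0.0015,0.001,0],[0.045,-0.0015,0.001,0],[0.06,-0.0015,0.001,0],[0.072,-0.0015,0.001,0],[0.08,-0.0015,0.001,0],[0.084,-0.0015,0.001,0],[0.084,-0.0015,0.001,0],[0.084,-0.0015,0.001,0]]}}

```text
clock: 18.05
eef_pos: [383.2, -222.3, 34.4]
eef_rot: [-3.141, 0.0, -0.16]
wrist_force: [-0.5, -0.1, -1.7]
finger_gap: 15.9
finger_force: 55.0
```

```bash
python3 -c "
from h import *
look()"
```

```text
{'clock': np.float64(18.05), 'joints': array([-0.608,  0.304,  1.971, -0.   ,  0.867,  1.123]), 'eef_pos': array([ 383.211, -222.287,   34.401]), 'eef_rot': array([-3.141,  0.   , -0.16 ]), 'wrist_force': array([-0.45 , -0.067, -1.652]), 'finger_gap': np.float64(15.897), 'finger_force': np.float64(54.991)}
blade tool-frame 1327 [95.3 -0. ] [82.3 49.9] 0.2 z near/far 18.6 18.4 tip 136.0
carrier px[257.  71.] 11596 c [ 478.3 -238.3] size [58.3 80.3] yaw -0.1607 z 16.2 18.8
carrier px[459.  98.] 12070 c [ 442.5 -364. ] size [60.  80.6] yaw -0.4018 z 15.3 18.7
```

{"method": "move_arm", "body": {"moves": [[0,0,-0.004,0],[0,0,-0.008,0],[0,0,-0.015,0],[0,0,-0.025,0],[0,0,-0.038,0],[0,0,-0.052,0],[0,0,-0.066,0],[0,0,-0.078,0],[0,0,-0.085,0],[0,0,-0.085,0]]}}

```text
clock: 19.1
eef_pos: [383.9, -222.6, 120.4]
eef_rot: [3.141, -0.001, -0.16]
wrist_force: [-0.7, -0.0, -1.8]
finger_gap: 15.5
finger_force: 55.0
```

```bash
python3 -c "
from h import *
held(); topc(); delta(480,64.6,115,.017)"
```

```text
{'clock': np.float64(19.1), 'joints': array([-0.608,  0.16 ,  1.907,  0.   ,  1.073,  1.123]), 'eef_pos': array([ 383.881, -222.596,  120.394]), 'eef_rot': array([ 3.141e+00, -1.000e-03, -1.600e-01]), 'wrist_force': array([-0.679, -0.05 , -1.775]), 'finger_gap': np.float64(15.49), 'finger_force': np.float64(54.99)}
held tool-frame c [93.7  0.6] [58.1 84.6] turn 0.0024 plane slopes [ 0.01  -0.004] z 22.7
TOP 149 c [ 441.8 -362. ] size [61.3 81.7] yaw -0.4059 z 10.2 22.1
delta [ 0.0496 -0.2986  0.0042] turn -0.1772 rows 6.055128011171968
```

{"method": "move_arm", "body": {"moves": [[0.002,-0.009,0,-0.005],[0.005,-0.03,0,-0.018],[0.01,-0.06,0,-0.035],[0.015,-0.093,0,-0.055],[0.021,-0.125,0,-0.074],[0.026,-0.158,0,-0.094],[0.032,-0.191,0,-0.113],[0.037,-0.224,0,-0.133],[0.042,-0.254,0,-0.15],[0.046,-0.278,0,-0.165],[0.049,-0.293,0.003,-0.174],[0.05,-0.299,0.005,-0.177]]}}

```text
clock: 20.4
eef_pos: [480.6, 66.0, 113.7]
eef_rot: [-3.142, 0.001, 0.018]
wrist_force: [-0.4, -0.6, -1.7]
finger_gap: 15.8
finger_force: 55.0
```

{"method": "move_arm", "body": {"moves": [[0,0,0.005,0],[0,0,0.01,0],[0,0,0.01,0]]}}

```text
clock: 20.7
eef_pos: [480.0, 64.0, 103.6]
eef_rot: [3.141, 0.002, 0.016]
wrist_force: [-0.5, 0.1, -1.8]
finger_gap: 15.6
finger_force: 55.0
```

```bash
python3 -c "
from h import *
held('w7.png'); delta(480,64.6,66,.017)"
```

```text
{'clock': np.float64(20.7), 'joints': array([ 0.057,  0.271,  1.813, -0.   ,  1.058,  1.612]), 'eef_pos': array([480.029,  63.989, 103.564]), 'eef_rot': array([3.141e+00, 2.000e-03, 1.600e-02]), 'wrist_force': array([-0.471,  0.146, -1.847]), 'finger_gap': np.float64(15.574), 'finger_force': np.float64(54.991)}
held tool-frame c [93.6  0.9] [58.1 84.6] turn 0.006 plane slopes [ 0.009 -0.005] z 22.7
delta [-0.0002 -0.0005  0.038 ] turn -0.0014 rows 0.7606435533278796
```

View pics/w7.png

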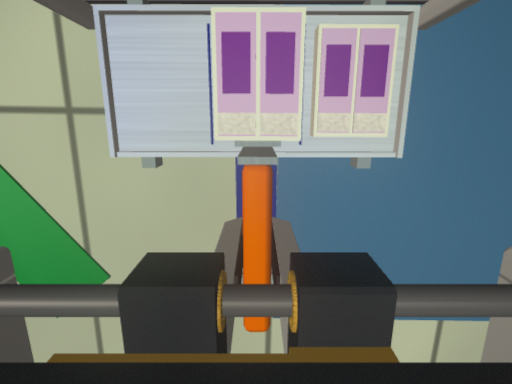

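Carrier 1 lies flat at (355,80), inside the rim. Carrier 2 is held over the middle slot at (257,75). Lowering and withdrawing.

{"method": "move_arm", "body": {"moves": [[0,0,0.01,0],[0,0,0.02,0],[0,0,0.028,0],[0,0,0.033,0],[0,0,0.036,0],[0,0,0.038,0],[0,0,0.038,0],[0,0,0.038,0]]}}

```text
clock: 21.55
eef_pos: [480.8, 64.8, 66.7]
eef_rot: [-3.142, -0.001, 0.017]
wrist_force: [0.1, -0.4, -0.1]
finger_gap: 15.4
finger_force: 55.0
```

```bash
python3 -c "
from h import *
held(); ontray()"
```

```text
{'clock': np.float64(21.55), 'joints': array([ 0.059,  0.328,  1.84 , -0.   ,  0.973,  1.612]), 'eef_pos': array([480.829,  64.83 ,  66.726]), 'eef_rot': array([-3.142e+00, -1.000e-03,  1.700e-02]), 'wrist_force': array([ 0.074, -0.413, -0.136]), 'finger_gap': np.float64(15.407), 'finger_force': np.float64(54.991)}
held tool-frame c [93.5  1. ] [58.3 84.2] turn 0.0061 plane slopes [ 0.009 -0.001] z 21.3
TRAY 12407 c [577.8  -8.3] size [59.2 80.2] yaw 0.0119 z 43.6 46.8
 slopes [-2.0000e-03 -4.0000e-03  4.5352e+01]
TRAY 12273 c [574.3  65.4] size [58.3 84.2] yaw 0.0131 z 43.7 46.8
 slopes [-3.0000e-03  0.0000e+00  4.5377e+01]
```

{"method": "move_arm", "body": {"moves": [[0,0,0.0007,0],[-0.01,0,0.0007,0],[-0.025,0,0.0007,0],[-0.04,0,0.0007,0],[-0.055,0,0.0007,0],[-0.07,0,0.0007,0],[-0.085,0,0.0007,0],[-0.1,0,0.0007,0],[-0.11,0,-0.02,0],[-0.115,0,-0.06,0],[-0.115,0,-0.09,0],[-0.115,0,-0.09,0]]}}

```text
clock: 22.85
eef_pos: [366.6, 63.0, 159.7]
eef_rot: [-3.141, -0.006, 0.017]
wrist_force: [0.3, -0.5, -2.3]
finger_gap: 15.5
finger_force: 55.0
```

```bash
python3 -c "
from h import *
topc(); delta(267.4,-288.5,140,-.403)"
```

```text
TOP 264 c [ 441.7 -363. ] size [59.3 80.5] yaw -0.3958 z 11.1 21.8
delta [-0.1044  0.3497  0.0171] turn 0.4199 rows 7.307967968389297
```

{"method": "move_arm", "body": {"moves": [[-0.012,0.044,0.002,0.052],[-0.024,0.087,0.004,0.105],[-0.036,0.131,0.006,0.157],[-0.05,0.175,0.008,0.21],[-0.065,0.219,0.01,0.262],[-0.078,0.262,0.012,0.315],[-0.091,0.306,0.015,0.367],[-0.104,0.35,0.017,0.42],[-0.104,0.35,0.017,0.42],[-0.104,0.35,0.017,0.42],[-0.104,0.35,0.017,0.42]]}}

```text
clock: 24.0
eef_pos: [267.4, -287.7, 138.7]
eef_rot: [-3.141, 0.001, -0.402]
wrist_force: [0.1, -0.6, -2.1]
finger_gap: 15.5
finger_force: 55.0
```

```bash
python3 -c "
from h import *
look(); delta(267.4,-288.5,35,-.403)"
```

```text
{'clock': np.float64(24.0), 'joints': array([-0.915,  0.021,  2.011,  0.   ,  1.111,  1.058]), 'eef_pos': array([ 267.45 , -287.659,  138.651]), 'eef_rot': array([-3.141e+00,  1.000e-03, -4.020e-01]), 'wrist_force': array([ 0.05 , -0.572, -2.056]), 'finger_gap': np.float64(15.549), 'finger_force': np.float64(54.991)}
blade tool-frame 5968 [92.2  0.6] [75.8 32.1] 0.01 z near/far 27.8 27.9 tip 129.0
carrier px[259.  11.] 1428 c [ 415.9 -352.5] size [22.6 58.1] yaw 1.1676 z 15.6 19.1
delta [1.00e-04 9.00e-04 1.04e-01] turn 0.0015 rows 2.079329387800835
```

{"method": "move_arm", "body": {"moves": [[0,0.001,0.03,0.001],[0,0.001,0.065,0.001],[0,0.001,0.09,0.001],[0,0.001,0.1,0.001],[0,0.001,0.104,0.001],[0,0.001,0.104,0.001],[0,0.001,0.104,0.001]]}}

```text
clock: 24.75
eef_pos: [267.7, -290.1, 36.4]
eef_rot: [3.141, -0.002, -0.404]
wrist_force: [0.5, 0.5, -1.1]
finger_gap: 15.2
finger_force: 55.0
```

```bash
python3 -c "
from h import *
st(); topc(); delta(354.1,-325.6,35,-.403)"
```

```text
{'clock': np.float64(24.75), 'joints': array([-0.919,  0.206,  2.096,  0.   ,  0.838,  1.056]), 'eef_pos': array([ 267.657, -290.114,   36.446]), 'eef_rot': array([ 3.141e+00, -2.000e-03, -4.040e-01]), 'wrist_force': array([ 0.54 ,  0.473, -1.088]), 'finger_gap': np.float64(15.202), 'finger_force': np.float64(54.991)}
TOP 270 c [ 441.8 -362.4] size [59.7 80.1] yaw -0.3979 z 11.0 22.1
delta [ 0.0935 -0.0014  0.0016] turn -0.0009 rows 1.869954571025317
```

{"method": "move_arm", "body": {"moves": [[0,-0.0014,0.001,0],[0.015,-0.0014,0.001,0],[0.03,-0.0014,0.001,0],[0.045,-0.0014,0.001,0],[0.06,-0.0014,0.001,0],[0.075,-0.0014,0.001,0],[0.087,-0.0014,0.001,0],[0.093,-0.0014,0.001,0],[0.093,-0.0014,0.001,0],[0.093,-0.0014,0.001,0]]}}

```text
clock: 25.8
eef_pos: [352.8, -324.8, 34.4]
eef_rot: [-3.141, 0.0, -0.404]
wrist_force: [-0.3, -0.4, -0.9]
finger_gap: 15.6
finger_force: 55.0
```

```bash
python3 -c "
from h import *
look()"
```

```text
{'clock': np.float64(25.8), 'joints': array([-0.82 ,  0.372,  1.873, -0.   ,  0.897,  1.155]), 'eef_pos': array([ 352.839, -324.781,   34.442]), 'eef_rot': array([-3.141,  0.   , -0.404]), 'wrist_force': array([-0.341, -0.359, -0.921]), 'finger_gap': np.float64(15.622), 'finger_force': np.float64(54.991)}
blade tool-frame 1537 [96.  -0.1] [84.  49.8] 0.0 z near/far 19.1 18.4 tip 137.7
carrier px[258.  68.] 11696 c [ 442.4 -364. ] size [58.4 80.3] yaw -0.4043 z 16.2 18.8
```

{"method": "move_arm", "body": {"moves": [[0,0,-0.004,0],[0,0,-0.008,0],[0,0,-0.015,0],[0,0,-0.025,0],[0,0,-0.038,0],[0,0,-0.052,0],[0,0,-0.066,0],[0,0,-0.078,0],[0,0,-0.085,0],[0,0,-0.085,0]]}}

```text
clock: 26.85
eef_pos: [353.5, -325.3, 120.5]
eef_rot: [3.141, -0.002, -0.404]
wrist_force: [0.5, 1.3, -2.4]
finger_gap: 15.7
finger_force: 55.0
```

```bash
python3 -c "
from h import *
held(); delta(477.2,138.8,120,.017)"
```

```text
{'clock': np.float64(26.85), 'joints': array([-0.82 ,  0.238,  1.811, -0.   ,  1.091,  1.155]), 'eef_pos': array([ 353.463, -325.334,  120.503]), 'eef_rot': array([ 3.141e+00, -2.000e-03, -4.040e-01]), 'wrist_force': array([ 0.514,  1.298, -2.42 ]), 'finger_gap': np.float64(15.726), 'finger_force': np.float64(54.991)}
held tool-frame c [94.6  0.7] [58.2 86.2] turn -0.0001 plane slopes [ 0.01  -0.004] z 22.6
delta [-6.850e-02 -4.752e-01 -4.000e-04] turn -0.4212 rows 9.602978487247098
```

{"method": "move_arm", "body": {"moves": [[-0.001,-0.007,0,-0.006],[-0.003,-0.022,0,-0.02],[-0.006,-0.045,0,-0.04],[-0.01,-0.072,0,-0.064],[-0.015,-0.104,0,-0.092],[-0.02,-0.136,0,-0.12],[-0.024,-0.168,0,-0.148],[-0.028,-0.198,0,-0.175],[-0.032,-0.222,0,-0.196],[-0.035,-0.238,0,-0.21],[-0.036,-0.247,0,-0.218],[-0.036,-0.25,0,-0.221]]}}

```text
clock: 28.1
eef_pos: [418.3, -79.9, 119.3]
eef_rot: [-3.141, 0.0, -0.181]
wrist_force: [-0.1, -0.2, -1.5]
finger_gap: 15.5
finger_force: 55.0
```

```bash
python3 -c "
from h import *
held(); delta(477.2,138.8,110,.017)"
```

```text
{'clock': np.float64(28.1), 'joints': array([-0.275,  0.124,  1.951,  0.   ,  1.066,  1.477]), 'eef_pos': array([418.339, -79.921, 119.262]), 'eef_rot': array([-3.141,  0.   , -0.181]), 'wrist_force': array([-0.14 , -0.209, -1.483]), 'finger_gap': np.float64(15.54), 'finger_force': np.float64(54.99)}
held tool-frame c [94.5  0.8] [58.2 86.1] turn -0.0003 plane slopes [ 0.01  -0.006] z 22.6
delta [ 0.0182 -0.2261  0.0093] turn -0.199 rows 4.540514019753297
```

{"method": "move_arm", "body": {"moves": [[0.001,-0.007,0,-0.006],[0.002,-0.022,0,-0.02],[0.004,-0.045,0,-0.04],[0.006,-0.072,0,-0.064],[0.008,-0.104,0,-0.092],[0.011,-0.136,0,-0.12],[0.013,-0.165,0,-0.145],[0.015,-0.19,0,-0.167],[0.017,-0.209,0,-0.184],[0.018,-0.22,0.004,-0.194],[0.018,-0.226,0.009,-0.199],[0.018,-0.226,0.009,-0.199]]}}

```text
clock: 29.35
eef_pos: [476.8, 137.8, 109.4]
eef_rot: [3.141, 0.002, 0.016]
wrist_force: [-1.0, 0.8, -1.5]
finger_gap: 15.5
finger_force: 55.0
```

```bash
python3 -c "
from h import *
held(); ontray(); delta(477.2,138.8,66,.017)"
```

```text
{'clock': np.float64(29.35), 'joints': array([ 0.208,  0.288,  1.776, -0.   ,  1.079,  1.763]), 'eef_pos': array([476.84 , 137.787, 109.419]), 'eef_rot': array([3.141e+00, 2.000e-03, 1.600e-02]), 'wrist_force': array([-1.006,  0.792, -1.467]), 'finger_gap': np.float64(15.523), 'finger_force': np.float64(54.99)}
held tool-frame c [94.4  0.9] [58.1 86.1] turn 0.0009 plane slopes [ 0.009 -0.005] z 22.7
TRAY 8524 c [577.8  -8.1] size [60.7 80.3] yaw 0.0117 z 43.4 46.8
 slopes [-2.0000e-03 -9.0000e-03  4.5301e+01]
TRAY 8320 c [576.3  65.4] size [58.8 79.7] yaw 0.0141 z 43.7 46.8
 slopes [-1.0000e-03 -3.0000e-03  4.5352e+01]
delta [ 0.0002 -0.0015  0.0442] turn -0.002 rows 0.8841652814914728
```

{"method": "move_arm", "body": {"moves": [[0,-0.001,0.01,-0.001],[0,-0.001,0.02,-0.001],[0,-0.001,0.03,-0.001],[0,-0.001,0.037,-0.001],[0,-0.001,0.041,-0.001],[0,-0.001,0.043,-0.001],[0,-0.001,0.044,-0.001],[0,-0.001,0.044,-0.001],[0,-0.001,0.044,-0.001]]}}

```text
clock: 30.35
eef_pos: [477.4, 139.0, 66.7]
eef_rot: [-3.142, -0.001, 0.017]
wrist_force: [-0.7, 0.8, -0.4]
finger_gap: 15.9
finger_force: 55.0
```

```bash
python3 -c "
from h import *
held(); ontray()"
```

```text
{'clock': np.float64(30.35), 'joints': array([ 0.21 ,  0.351,  1.807, -0.   ,  0.983,  1.764]), 'eef_pos': array([477.444, 138.97 ,  66.746]), 'eef_rot': array([-3.142e+00, -1.000e-03,  1.700e-02]), 'wrist_force': array([-0.727,  0.799, -0.385]), 'finger_gap': np.float64(15.864), 'finger_force': np.float64(54.991)}
held tool-frame c [94.3  1.2] [58.3 85.8] turn -0.0012 plane slopes [ 0.007 -0.   ] z 21.4
TRAY 9315 c [577.7  -3.4] size [50.9 80. ] yaw 0.0186 z 43.2 46.8
 slopes [-0.0000e+00 -2.2000e-02  4.5236e+01]
TRAY 12517 c [576.4  65.2] size [59.3 80.3] yaw 0.0083 z 43.6 46.8
 slopes [-3.0000e-03 -5.0000e-03  4.5348e+01]
TRAY 12387 c [571.8 139.4] size [58.2 85.9] yaw 0.0161 z 43.7 46.8
 slopes [-2.0000e-03 -0.0000e+00  4.5367e+01]
```

Carrier 3 is down too. Withdrawing and going back to the mat.

{"method": "move_arm", "body": {"moves": [[0,0,0.0007,0],[-0.01,0,0.0007,0],[-0.025,0,0.0007,0],[-0.04,0,0.0007,0],[-0.055,0,0.0007,0],[-0.07,0,0.0007,0],[-0.085,0,0.0007,0],[-0.1,0,0.0007,0],[-0.11,0,-0.02,0],[-0.115,0,-0.06,0],[-0.115,0,-0.09,0],[-0.115,0,-0.09,0]]}}

```text
clock: 31.65
eef_pos: [363.2, 137.4, 159.7]
eef_rot: [-3.14, -0.006, 0.017]
wrist_force: [1.4, -0.3, -1.8]
finger_gap: 15.9
finger_force: 55.0
```

```bash
python3 - <<'E'
from h import *
c,P=cam('top'); x,y,z=np.moveaxis(P,-1,0)
p=P[(z>38)&(z<56)&(x>510)&(x<625)&(y>-60)&(y<190)]
print(np.percentile(p,[1,99],axis=0).round(0),len(p)); topc()
# mid target: mat centre; TCP = mid -41*x  (blade centre 91 ahead of TCP, mid 50 behind it)
a=.676; T=np.array([444.8,310.9])-41*np.array([np.cos(a),np.sin(a)]); print(T)
delta(*T,130,a)
E
```

```text
[[534. -36.  38.]
 [617. 168.  52.]] 841
[412.81665179 285.24721384]
delta [ 0.0534 -0.1474  0.0263] turn -0.6591 rows 4.423814504913612
```

{"method": "move_arm", "body": {"moves": [[0.011,-0.03,0.0,-0.132],[0.022,-0.06,0.0,-0.264],[0.033,-0.09,0.0,-0.396],[0.044,-0.118,0.0,-0.528],[0.053,-0.147,0.02,-0.659],[0.053,-0.147,0.04,-0.659],[0.053,-0.147,0.07,-0.659],[0.053,-0.147,0.09,-0.659],[0.053,-0.147,0.09,-0.659]]}}

```text
clock: 32.65
eef_pos: [410.6, 283.6, 62.5]
eef_rot: [-3.141, 0.007, 0.676]
wrist_force: [0.3, -0.5, 0.1]
finger_gap: 15.5
finger_force: 55.0
```

```bash
python3 -c "
from h import *
st();delta(412.8,285.2,34.2,.676)"
```

```text
{'clock': np.float64(32.65), 'joints': array([0.531, 0.365, 1.799, 0.   , 0.984, 1.426]), 'eef_pos': array([410.572, 283.606,  62.54 ]), 'eef_rot': array([-3.141,  0.007,  0.676]), 'wrist_force': array([ 0.323, -0.477,  0.055]), 'finger_gap': np.float64(15.476), 'finger_force': np.float64(54.991)}
delta [0.0029 0.0002 0.0283] turn -0.0002 rows 0.5694469895046447
```

{"method": "move_arm", "body": {"moves": [[0.001,0,0.015,0],[0.001,0,0.022,0],[0.001,0,0.026,0],[0.001,0,0.026,0],[0.001,0,0.026,0]]}}

```text
clock: 33.15
eef_pos: [413.8, 285.6, 40.9]
eef_rot: [3.142, -0.001, 0.676]
wrist_force: [-0.4, -0.5, -1.3]
finger_gap: 15.2
finger_force: 55.0
```

```bash
python3 -c "
from h import *
st();delta(412.8,285.2,34.2,.676)"
```

```text
{'clock': np.float64(33.15), 'joints': array([ 0.531,  0.403,  1.807, -0.   ,  0.931,  1.426]), 'eef_pos': array([413.76 , 285.554,  40.944]), 'eef_rot': array([ 3.142e+00, -1.000e-03,  6.760e-01]), 'wrist_force': array([-0.434, -0.53 , -1.339]), 'finger_gap': np.float64(15.184), 'finger_force': np.float64(54.991)}
delta [-0.001  -0.0003  0.0067] turn -0.0002 rows 0.13642355112072205
```

{"method": "move_arm", "body": {"moves": [[0,0,0.003,0],[0,0,0.006,0],[0,0,0.007,0],[0,0,0.007,0],[0,0,0.007,0]]}}

```text
clock: 33.65
eef_pos: [413.6, 285.4, 33.6]
eef_rot: [3.142, 0.0, 0.676]
wrist_force: [-1.9, -0.8, 3.5]
finger_gap: 15.2
finger_force: 55.0
```

{"method": "move_arm", "body": {"moves": [[0,0,0,0],[0,0,0,0],[0,0,0,0],[0,0,0,0],[0,0,0,0]], "jaw": 0.04}}

```text
clock: 34.15
eef_pos: [413.6, 285.5, 33.4]
eef_rot: [-3.142, 0.0, 0.676]
wrist_force: [0.4, -0.1, -1.2]
finger_gap: 40.0
finger_force: 0.0
```

{"method": "move_arm", "body": {"moves": [[0,0,-0.02,0],[0,0,-0.06,0],[0,0,-0.11,0],[-0.03,0,-0.16,0],[-0.06,0,-0.19,0],[-0.06,0,-0.2,0],[-0.06,0,-0.2,0]]}}

```text
clock: 34.85
eef_pos: [367.3, 248.2, 235.1]
eef_rot: [3.141, -0.004, 0.676]
wrist_force: [0.3, 0.5, -0.3]
finger_gap: 40.0
finger_force: 0.0
```

```bash
python3 - <<'E'
from h import *
st()
c,P=cam('wrist','w8.png'); H,S,V=cv2.split(cv2.cvtColor(c['frame'],cv2.COLOR_BGR2HSV)); x,y,z=np.moveaxis(P,-1,0)
zone=(x>250)&(x<640)&(y>150)&(y<450)
q=rect('orange',P[zone&(H<15)&(S>150)&(z>50)]); o=np.array(q[0])+43*np.array([np.cos(q[1]),np.sin(q[1])]); print('mid',o)
rect('mat',P[zone&(H>45)&(H<80)&(S>100)])
ontray()
delta(372,63,230,.017)
E
```

```text
{'clock': np.float64(34.85), 'joints': array([0.512, 0.032, 1.763, 0.   , 1.342, 1.407]), 'eef_pos': array([367.255, 248.175, 235.084]), 'eef_rot': array([ 3.141, -0.004,  0.676]), 'wrist_force': array([ 0.328,  0.464, -0.342]), 'finger_gap': np.float64(39.986), 'finger_force': np.float64(0.0)}
orange 1079 c [412.1 283.2] size [14.6 97.4] yaw 0.6811 z 61.0 64.2
mid [445.48226574 310.31776516]
mat 6987 c [445.3 311.4] size [ 78.9 207.5] yaw 0.6749 z 1.8 4.5
TRAY 977 c [548.2   4.7] size [39.4 77.4] yaw 0.8677 z 41.9 46.8
 slopes [ 8.000e-03 -2.200e-02  4.496e+01]
TRAY 3213 c [576.2  66. ] size [59.7 80.9] yaw 0.0127 z 43.3 46.9
 slopes [ 4.0000e-03 -1.3000e-02  4.5314e+01]
TRAY 3630 c [574.5 139.8] size [59.2 81. ] yaw 0.0169 z 43.4 47.0
 slopes [ 1.0000e-03 -6.0000e-03  4.5306e+01]
delta [-0.1118  0.1476  0.0024] turn 0.6588 rows 4.421490366691573
```

View pics/w8.png

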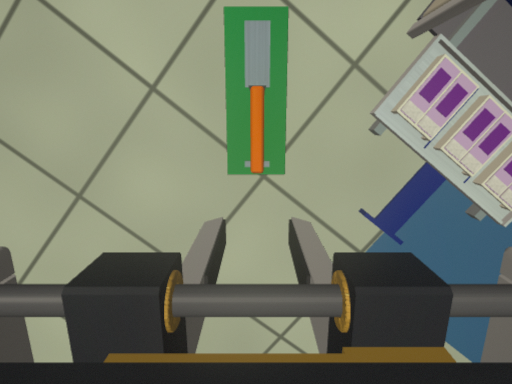

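The spatula is flat and central on the mat, and all carriers are on the tray. Next: shut the fingers, turn the camera to the back and push the tray.

{"method": "move_arm", "body": {"moves": [[-0.02,0.03,0,-0.148],[-0.04,0.05,0,-0.296],[-0.06,0.08,0,-0.444],[-0.08,0.1,0,-0.592],[-0.1,0.13,0,-0.74],[-0.106,0.152,0,-0.888],[-0.106,0.152,0,-1.036],[-0.106,0.152,0,-1.184],[-0.106,0.152,0,-1.332],[-0.106,0.152,0,-1.4],[-0.106,0.152,0,-1.4]], "jaw": 0.0, "squeeze": 20}}

```text
clock: 36.05
eef_pos: [379.2, 63.1, 231.8]
eef_rot: [-3.139, -0.001, 2.077]
wrist_force: [-1.2, 0.3, -0.4]
finger_gap: 0.5
finger_force: 0.0
```

```bash
python3 -c "
from h import *
st();delta(380,63.3,100,3.1586)"
```

```text
{'clock': np.float64(36.05), 'joints': array([ 0.07 , -0.102,  1.9  ,  0.   ,  1.347, -0.437]), 'eef_pos': array([379.166,  63.093, 231.809]), 'eef_rot': array([-3.139e+00, -1.000e-03,  2.077e+00]), 'wrist_force': array([-1.204,  0.278, -0.368]), 'finger_gap': np.float64(0.479), 'finger_force': np.float64(0.0)}
delta [-0.0004  0.0012  0.1318] turn -1.0815 rows 7.258459457618988
```

{"method": "move_arm", "body": {"moves": [[0,0.001,0.0,-0.148],[0,0.001,0.0,-0.296],[0,0.001,0.0,-0.444],[0,0.001,0.03,-0.592],[0,0.001,0.06,-0.74],[0,0.001,0.09,-0.888],[0,0.001,0.12,-1.036],[0,0.001,0.13,-1.082],[0,0.001,0.13,-1.082],[0,0.001,0.13,-1.082]]}}

```text
clock: 37.05
eef_pos: [380.1, 63.6, 103.3]
eef_rot: [-3.142, -0.001, -3.129]
wrist_force: [-0.5, 0.0, 0.2]
finger_gap: 0.5
finger_force: 0.0
```

```bash
python3 -c "
from h import *
st();delta(380,63.3,14,3.1586)"
```

```text
{'clock': np.float64(37.05), 'joints': array([ 0.071,  0.06 ,  2.067, -0.   ,  1.016, -1.513]), 'eef_pos': array([380.104,  63.586, 103.286]), 'eef_rot': array([-3.142e+00, -1.000e-03, -3.129e+00]), 'wrist_force': array([-0.54 ,  0.018,  0.187]), 'finger_gap': np.float64(0.513), 'finger_force': np.float64(0.0)}
delta [ 0.     -0.0003  0.0893] turn -0.0041 rows 1.7857266284380082
```

{"method": "move_arm", "body": {"moves": [[0,0,0.04,-0.004],[0,0,0.075,-0.004],[0,0,0.088,-0.004],[0,0,0.088,-0.004],[0,0,0.088,-0.004]]}}

```text
clock: 37.55
eef_pos: [380.7, 63.6, 16.3]
eef_rot: [3.142, 0.001, -3.123]
wrist_force: [-0.1, -0.2, 0.5]
finger_gap: 0.0
finger_force: 0.0
```

{"method": "move_arm", "body": {"moves": [[-0.015,0,0,0],[-0.025,0,0,0],[-0.035,0,0,0],[-0.045,0,0,0],[-0.055,0,0,0],[-0.065,0,0,0],[-0.075,0,0,0],[-0.085,0,0,0],[-0.095,0,0,0],[-0.105,0,0,0],[-0.115,0,0,0],[-0.12,0,0,0]]}}

```text
clock: 38.75
eef_pos: [501.0, 66.0, 15.4]
eef_rot: [3.142, 0.0, -3.121]
wrist_force: [-1.0, -0.5, 0.2]
finger_gap: 0.4
finger_force: 0.8
```

```bash
python3 -c "
from h import *
st(); delta(532.5,66,14,3.1586)
c,P=cam('side','s9.png'); I=c['frame']; cv2.imwrite('pics/s9c.png',cv2.resize(I[80:290,150:400],None,fx=2.4,fy=2.4))"
```

```text
{'clock': np.float64(38.75), 'joints': array([ 0.058,  0.452,  1.81 ,  0.   ,  0.879, -1.533]), 'eef_pos': array([500.977,  65.986,  15.413]), 'eef_rot': array([ 3.142,  0.   , -3.121]), 'wrist_force': array([-0.983, -0.492,  0.21 ]), 'finger_gap': np.float64(0.351), 'finger_force': np.float64(0.798)}
delta [-0.0315 -0.0006  0.0014] turn 0.0031 rows 0.6311001125223494
```

View pics/s9c.png

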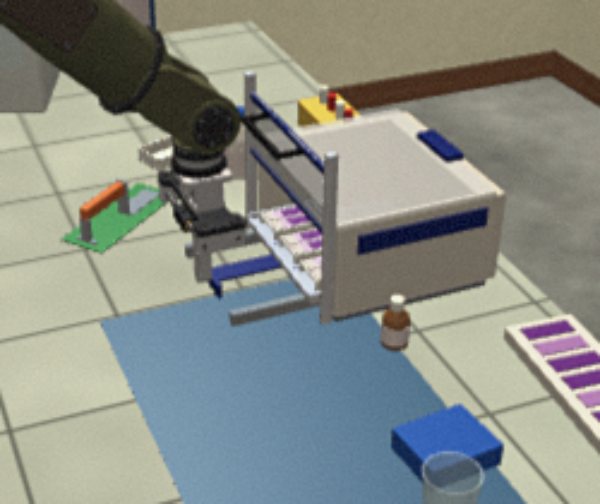

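The side view shows the tray most of the way in, with the wrist knuckle at (212,125) close to the raised bar at (275,140). I'll measure that clearance before going on.

```bash
python3 - <<'E'
from h import *
for n in('side','top'):
    c,P=cam(n); p=P.reshape(-1,3); V=c['frame'].max(2).ravel()
    for z0 in range(100,420,20):
        q=p[(p[:,2]>z0)&(p[:,2]<z0+20)&(abs(p[:,1]-66)<75)&(p[:,0]>420)&(p[:,0]<625)]
        if len(q)>5: print(n,z0,len(q),'x hist',np.histogram(q[:,0],bins=np.arange(480,640,10))[0])
E
```

```text
side 100 6 x hist [1 2 0 0 0 1 0 0 0 0 0 0 0 0 0]
side 120 104 x hist [19  0  0  1  0  0  0  0  0  0  0  0  0  0  0]
side 140 178 x hist [35 18 18 21 13  5  0  0  0  0  0  0  0  0  1]
side 160 100 x hist [32 16 18 14  5  0  0  0  0  0  0  0  0  0  0]
side 180 87 x hist [15 17 16 15  8  3  0  0  0  0  0  0  0  0  0]
side 200 188 x hist [23 25 22 20 21 13  0  0  0  0  0  0  0  0  0]
side 220 234 x hist [20 16 14  8  5  1  0  0  0  0 57 37 16 17  9]
side 240 58 x hist [13  9  7  6  4  0  0  0  0  0  0  0  0  0  0]
side 260 122 x hist [15 16 18 17 16 10  2  0  0  0  0  0  0  0  0]
side 280 180 x hist [21 19 17 17 18 13  4  0  0  0  0  0  0  0  0]
side 300 238 x hist [22 21 18 25 27 14  1  0  0  0  0  0  0  0  0]
side 320 235 x hist [23 29 36 25  2  0  0  0  0  0  0  0  0  0  0]
side 340 150 x hist [22 10  0  0  0  0  0  0  0  0  0  0  0  0  0]
side 360 103 x hist [0 0 0 0 0 0 0 0 0 0 0 0 0 0 0]
side 380 81 x hist [0 0 0 0 0 0 0 0 0 0 0 0 0 0 0]
side 400 72 x hist [0 0 0 0 0 0 0 0 0 0 0 0 0 0 0]
top 140 90 x hist [15 17 12 12 14  5  0  0  0  0  0  0  0  0  0]
top 220 191 x hist [ 0  0  0  0  0  0  0  0  0  0 76 73 18 15  9]
top 280 23 x hist [0 3 4 3 3 8 0 0 0 0 0 0 0 0 0]
top 300 361 x hist [62 42 30 57 70 30  0  0  0  0  0  0  0  0  0]
top 320 182 x hist [20 53 71 36  2  0  0  0  0  0  0  0  0  0  0]
top 340 68 x hist [24  9  0  0  0  0  0  0  0  0  0  0  0  0  0]
top 360 123 x hist [0 0 0 0 0 0 0 0 0 0 0 0 0 0 0]
top 380 108 x hist [0 0 0 0 0 0 0 0 0 0 0 0 0 0 0]
top 400 158 x hist [0 0 0 0 0 0 0 0 0 0 0 0 0 0 0]
```

Clearance is at least 10 mm at bar height, so the final push can go ahead.

{"method": "move_arm", "body": {"moves": [[-0.006,0,0,0],[-0.012,0,0,0],[-0.018,0,0,0],[-0.024,0,0,0],[-0.028,0,0,0],[-0.028,0,0,0],[-0.028,0,0,0]]}}

```text
clock: 39.6
eef_pos: [521.1, 66.5, 14.5]
eef_rot: [-3.141, -0.018, -3.121]
wrist_force: [-50.3, -2.4, 34.1]
finger_gap: 0.4
finger_force: 25.6
```

{"method": "move_arm", "body": {"moves": [[-0.002,0,0,0],[-0.004,0,0,0],[-0.004,0,0,0]]}}

```text
clock: 39.9
eef_pos: [521.4, 66.5, 14.3]
eef_rot: [-3.141, -0.027, -3.121]
wrist_force: [-77.7, -4.1, 57.0]
finger_gap: 0.5
finger_force: 40.1
```

```bash
python3 - <<'E'
from h import *
st()
for n in('side','top'):
    c,P=cam(n); x,y,z=np.moveaxis(P,-1,0); H,S,V=cv2.split(cv2.cvtColor(c['frame'],cv2.COLOR_BGR2HSV))
    m=(H>105)&(H<130)&(S>120)&(z>15)&(z<32)&(x>400)&(x<640)&(y>20)&(y<110); p=P[m]
    if len(p)>3: print(n,len(p),np.percentile(p[:,0],[2,10,50,98]).round(1))
E
```

```text
{'clock': np.float64(39.9), 'joints': array([ 0.057,  0.503,  1.732,  0.   ,  0.934, -1.535]), 'eef_pos': array([521.354,  66.501,  14.28 ]), 'eef_rot': array([-3.141, -0.027, -3.121]), 'wrist_force': array([-77.7  ,  -4.133,  56.96 ]), 'finger_gap': np.float64(0.452), 'finger_force': np.float64(40.056)}
side 146 [532.6 539.2 580.2 632.1]
```

The tray seems to be at its end stop (plate at about x=540). Backing off.

{"method": "move_arm", "body": {"moves": [[0.008,0,0,0],[0.02,0,0,0],[0.05,0,0,0],[0.09,0,0,0],[0.11,0,-0.05,0],[0.11,0,-0.1,0],[0.11,0,-0.15,0],[0.11,0,-0.2,0],[0.11,0,-0.2,0]]}}

```text
clock: 40.9
eef_pos: [424.2, 64.6, 221.5]
eef_rot: [3.141, 0.011, -3.121]
wrist_force: [-0.4, -0.5, -0.4]
finger_gap: 0.3
finger_force: 0.0
```

```bash
python3 - <<'E'
from h import *
st()
for n in('side','top'):
    c,P=cam(n,n+'10.png'); x,y,z=np.moveaxis(P,-1,0); H,S,V=cv2.split(cv2.cvtColor(c['frame'],cv2.COLOR_BGR2HSV))
    m=(H>105)&(H<130)&(S>120)&(z>15)&(z<32)&(x>400)&(x<640)&(y>20)&(y<110); p=P[m]
    if len(p)>3: print(n,len(p),np.percentile(p[:,0],[1,10,50,98]).round(1))
    I=c['frame']
    if n=='side': cv2.imwrite('pics/s10c.png',cv2.resize(I[80:290,150:400],None,fx=2.4,fy=2.4))
delta(560,66,270,1.588)
E
```

```text
{'clock': np.float64(40.9), 'joints': array([ 0.066,  0.005,  1.822,  0.   ,  1.303, -1.525]), 'eef_pos': array([424.235,  64.596, 221.492]), 'eef_rot': array([ 3.141,  0.011, -3.121]), 'wrist_force': array([-0.384, -0.505, -0.43 ]), 'finger_gap': np.float64(0.293), 'finger_force': np.float64(0.0)}
side 161 [528.9 532.1 573.5 631.9]
top 129 [558.  563.9 596.2 633.4]
delta [-0.1376 -0.0012 -0.0532] turn 1.5738 rows 10.56253123032283
```

View pics/s10c.png

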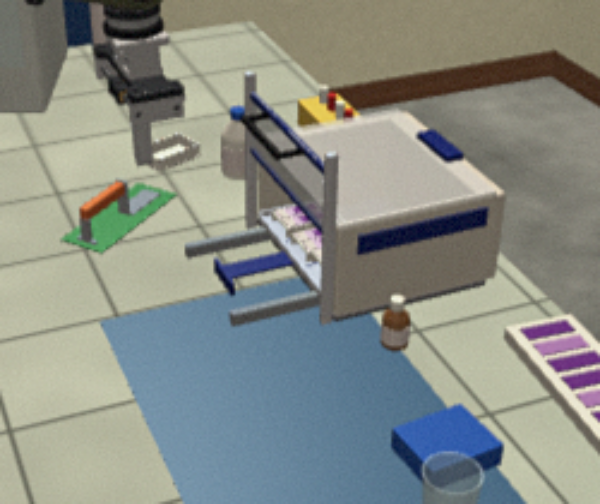

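The plate looks to be only about 114–117 mm in. I'll measure closely from the wrist camera.

```bash
python3 -c "
from h import *
delta(500,10,285,1.588)"
```

```text
delta [-0.0765 -0.056  -0.0684] turn 1.5738 rows 10.56253123032283
```

{"method": "move_arm", "body": {"moves": [[0,0,-0.03,0.148],[0,0,-0.065,0.296],[-0.02,-0.01,-0.065,0.444],[-0.03,-0.02,-0.065,0.592],[-0.04,-0.03,-0.065,0.74],[-0.06,-0.04,-0.065,0.888],[-0.076,-0.056,-0.065,1.036],[-0.076,-0.056,-0.065,1.184],[-0.076,-0.056,-0.065,1.332],[-0.076,-0.056,-0.065,1.48],[-0.076,-0.056,-0.065,1.573],[-0.076,-0.056,-0.065,1.573]]}}

```text
clock: 42.2
eef_pos: [499.0, 9.9, 278.5]
eef_rot: [-3.139, -0.0, 1.587]
wrist_force: [-0.2, 1.2, -0.5]
finger_gap: 0.3
finger_force: 0.0
```

```bash
python3 - <<'E'
from h import *
st()
c,P=cam('wrist','w11.png'); np.save('w11.npy',P); x,y,z=np.moveaxis(P,-1,0); H,S,V=cv2.split(cv2.cvtColor(c['frame'],cv2.COLOR_BGR2HSV))
m=(H>105)&(H<130)&(S>120)&(z>20)&(z<30)&(x>400)&(x<640)&(y>20)&(y<110); p=P[m]; print('blue',len(p),np.percentile(p[:,0],[.5,2,10,50,98]).round(1),np.percentile(p[:,1],[2,98]).round(1))
for y0 in range(-40,190,20):
    q=P[(abs(y-y0)<6)&(x>560)&(x<720)&(z>24)&(z<60)]
    if len(q)>5: print(y0,len(q),'x min',np.percentile(q[:,0],1).round(1),'white tall x',np.percentile(q[q[:,2]>41,0],[1,99]).round(1) if (q[:,2]>41).sum()>5 else None, 'zmax',q[:,2].max().round(1))
b=(V<60)&(z>200)&(z<250)&(x>560)&(x<625); p=P[b]; print('bar',len(p),np.percentile(p,[2,50,98],axis=0).round(1) if len(p) else '')
E
```

```text
{'clock': np.float64(42.2), 'joints': array([-0.053,  0.139,  1.547,  0.   ,  1.458, -0.07 ]), 'eef_pos': array([498.972,   9.94 , 278.542]), 'eef_rot': array([-3.139, -0.   ,  1.587]), 'wrist_force': array([-0.194,  1.188, -0.536]), 'finger_gap': np.float64(0.341), 'finger_force': np.float64(0.0)}
blue 1857 [531.1 532.  536.7 579.9 632.8] [44.4 82.6]
-40 142 x min 636.2 white tall x None zmax 34.7
-20 144 x min 635.8 white tall x None zmax 35.0
0 151 x min 635.8 white tall x None zmax 34.5
20 149 x min 635.3 white tall x None zmax 34.5
40 148 x min 635.2 white tall x [652.2 654. ] zmax 44.9
60 432 x min 560.9 white tall x [651.8 654.5] zmax 45.2
80 414 x min 562.1 white tall x [651.2 654.4] zmax 46.1
100 174 x min 634.3 white tall x [651.1 653.5] zmax 45.8
120 185 x min 634.1 white tall x [649.8 653.6] zmax 46.2
140 187 x min 633.5 white tall x [649.4 653.2] zmax 46.4
160 193 x min 633.3 white tall x [649.4 653. ] zmax 46.5
180 311 x min 633.1 white tall x None zmax 39.0
bar 3544 [[585.    3.7 230.4]
 [591.4  83.  233.9]
 [622.8 129.2 235.9]]
```

View pics/w11.png

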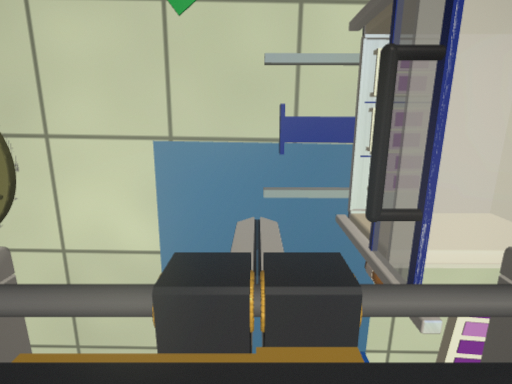

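The bar and plate are clear in this view, and the tray's front rim is at x≈635. The tray moved about 115.5 mm and then hit a hard stop, so it may not have started at 0. I'll check against the fixed rail ends, the sash and the box, and look at carrier 1.

```bash
python3 - <<'E'
from h import *
P=np.load('w11.npy'); im=cv2.imread('pics/w11.png'); x,y,z=np.moveaxis(P,-1,0)
for nm,y0 in(('railL',161.5),('railR',-28.5)):
    q=P[(abs(y-y0)<5)&(x>480)&(x<630)&(z>12)&(z<26)]; print(nm,len(q),np.percentile(q[:,0],[.5,2,50]).round(1) if len(q)>5 else '',np.percentile(q[:,2],[50]) if len(q)>5 else '')
P1=np.load('w2.npy'); x,y,z=np.moveaxis(P1,-1,0)
for nm,y0 in(('railL',161.5),('railR',-28.5)):
    q=P1[(abs(y-y0)<5)&(x>480)&(x<514)&(z>12)&(z<26)]; print('before',nm,len(q),np.percentile(q[:,0],[.5,2,50]).round(1) if len(q)>5 else '')
T=np.load('top0.npy'); x,y,z=np.moveaxis(T,-1,0)
q=T[(z>150)&(z<162)&(x>600)&(x<920)&(abs(y-67)<120)]; print('roof x',np.percentile(q[:,0],[.5,2,98,99.5]).round(1))
S=np.load('side0.npy'); x,y,z=np.moveaxis(S,-1,0)
q=S[(z>150)&(z<162)&(x>600)&(x<920)&(abs(y-67)<120)]; print('roof side',np.percentile(q[:,0],[.5,2,98,99.5]).round(1))
P=np.load('w2.npy'); x,y,z=np.moveaxis(P,-1,0)
q=P[(z>145)&(z<165)&(x>600)&(abs(y-67)<120)]; print('w2 roof/box front',len(q),np.percentile(q[:,0],[.5,2,50]).round(1) if len(q) else '')
c,P=cam('side'); x,y,z=np.moveaxis(P,-1,0)
for y0 in range(-60,190,15):
    q=P[(abs(y-y0)<6)&(x>560)&(x<760)&(z>40)&(z<52)]
    if len(q)>4: print('side y',y0,len(q),np.percentile(q[:,0],[2,98]).round(1),q[:,2].max().round(1))
E
```

```text
railL 733 [505.9 508.5 568.2] [20.14355666]
railR 538 [508.6 510.1 567.4] [20.1216475]
before railL 42 [505.7 505.8 509.9]
before railR 30 [508.3 508.3 510.7]
roof x [642.  646.  882.  892.1]
roof side [642.  644.7 883.1 896.5]
w2 roof/box front 32381 [642.2 644.  719.6]
side y 15 5 [660.4 662.2] 48.5
side y 30 12 [654.4 671. ] 49.2
side y 45 16 [651.7 677.9] 49.5
side y 60 17 [653.1 682.3] 50.5
side y 75 22 [652.3 690.4] 50.7
side y 90 20 [650.8 690.2] 50.3
side y 105 10 [649.5 691.7] 47.9
side y 120 26 [650.8 691.9] 50.6
side y 135 15 [651.  685.4] 51.4
side y 150 20 [650.6 689.5] 51.0
side y 165 16 [648.7 688.6] 49.6
```

The rail ends put the scanner origin at x=631, with tray_mid now at about +60. The bar heights show the sash also started a few mm off zero (about 0.006), so the tray likely started near 0.009. With 77 N at a hard stop, I take it as home. Now I'll press the sash down from above with the fingers shut.

```bash
python3 -c "
from h import *
delta(590.5,66,242,1.588)"
```

```text
delta [0.0541 0.0927 0.0371] turn 0.0037 rows 2.271184750606737
```

{"method": "move_arm", "body": {"moves": [[0.02,0.035,0,0],[0.04,0.07,0,0],[0.054,0.093,0.0,0],[0.054,0.093,0.01,0],[0.054,0.093,0.025,0],[0.054,0.093,0.036,0],[0.054,0.093,0.036,0],[0.054,0.093,0.036,0]]}}

```text
clock: 43.1
eef_pos: [591.0, 65.4, 244.7]
eef_rot: [3.141, 0.0, 1.589]
wrist_force: [0.2, -0.1, 0.8]
finger_gap: 0.2
finger_force: 0.0
```

{"method": "move_arm", "body": {"moves": [[0,0,0.01,0],[0,0,0.02,0],[0,0,0.03,0],[0,0,0.04,0],[0,0,0.05,0],[0,0,0.06,0],[0,0,0.07,0],[0,0,0.08,0],[0,0,0.085,0],[0,0,0.085,0]]}}

```text
clock: 44.1
eef_pos: [590.4, 65.7, 158.1]
eef_rot: [-3.139, -0.0, 1.589]
wrist_force: [-0.5, 0.0, -0.1]
finger_gap: 0.3
finger_force: 0.0
```

```bash
python3 -c "
from h import *
st(); delta(590.5,66,136,1.588)"
```

```text
{'clock': np.float64(44.1), 'joints': array([0.049, 0.439, 1.444, 0.   , 1.261, 0.031]), 'eef_pos': array([590.36 ,  65.655, 158.123]), 'eef_rot': array([-3.139, -0.   ,  1.589]), 'wrist_force': array([-0.496,  0.023, -0.124]), 'finger_gap': np.float64(0.269), 'finger_force': np.float64(0.0)}
delta [0.0003 0.0002 0.0221] turn 0.0008 rows 0.44251749490014547
```

{"method": "move_arm", "body": {"moves": [[0,0,0.008,0],[0,0,0.014,0],[0,0,0.018,0],[0,0,0.021,0],[0,0,0.023,0],[0,0,0.023,0],[0,0,0.023,0]]}}

```text
clock: 44.8
eef_pos: [591.1, 65.6, 136.2]
eef_rot: [-3.141, -0.0, 1.589]
wrist_force: [-1.0, 1.2, 0.4]
finger_gap: 0.2
finger_force: 0.8
```

```bash
python3 - <<'E'
from h import *
st()
for n in('side','top'):
    c,P=cam(n); V=c['frame'].max(2)
    for lo,hi in((120,160),(200,245)):
        p=P[(V<60)&(P[...,2]>lo)&(P[...,2]<hi)&(P[...,0]>575)&(P[...,0]<605)&(abs(P[...,1]-66)<65)]
        print(n,lo,len(p),np.percentile(p[:,2],[10,50,90]).round(1) if len(p) else '')
E
```

```text
{'clock': np.float64(44.8), 'joints': array([0.049, 0.46 , 1.466, 0.   , 1.215, 0.031]), 'eef_pos': array([591.05 ,  65.616, 136.238]), 'eef_rot': array([-3.141, -0.   ,  1.589]), 'wrist_force': array([-0.967,  1.246,  0.447]), 'finger_gap': np.float64(0.22), 'finger_force': np.float64(0.8)}
side 120 58 [130.5 135.3 139.2]
side 200 8 [224.9 241.  241.9]
top 120 9 [130.1 132.6 138.4]
top 200 0
```

{"method": "move_arm", "body": {"moves": [[0,0,0.001,0],[0,0,0.002,0],[0,0,0.002,0],[0,0,0.002,0]]}}

```text
clock: 45.3
eef_pos: [591.2, 65.6, 136.0]
eef_rot: [3.141, -0.0, 1.589]
wrist_force: [-8.3, 0.6, 15.5]
finger_gap: 0.6
finger_force: 8.0
```

```bash
python3 -c "
from h import *
st()"
```

```text
{'clock': np.float64(45.3), 'joints': array([ 0.049,  0.46 ,  1.467, -0.   ,  1.213,  0.031]), 'eef_pos': array([591.237,  65.592, 135.982]), 'eef_rot': array([ 3.141, -0.   ,  1.589]), 'wrist_force': array([-8.294,  0.569, 15.454]), 'finger_gap': np.float64(0.563), 'finger_force': np.float64(7.967)}
```

The sash is at its hard stop (bar top at 136.0). Retreating and doing a final check.

{"method": "move_arm", "body": {"moves": [[0,0,-0.01,0],[0,0,-0.04,0],[0,0,-0.08,0],[0,-0.04,-0.12,0],[0,-0.09,-0.14,0],[0,-0.14,-0.14,0],[0,-0.17,-0.14,0],[0,-0.17,-0.14,0],[0,-0.17,-0.14,0]]}}

```text
clock: 46.2
eef_pos: [421.3, 62.5, 275.2]
eef_rot: [3.14, 0.0, 1.589]
wrist_force: [0.4, -0.2, -0.6]
finger_gap: 0.4
finger_force: 0.0
```

```bash
python3 - <<'E'
from h import *
st()
c,P=cam('wrist'); x,y,z=np.moveaxis(P,-1,0); H,S,V=cv2.split(cv2.cvtColor(c['frame'],cv2.COLOR_BGR2HSV))
p=P[(H>105)&(H<130)&(S>120)&(z>20)&(z<30)&(x>400)&(x<640)&(y>20)&(y<110)]; print('plate',len(p),np.percentile(p[:,0],[.5,2]).round(1) if len(p) else '')
p=P[(V<60)&(z>115)&(z<245)&(x>575)&(x<605)&(abs(y-66)<65)]; print('bar',len(p),np.percentile(p[:,2],[2,50,98]).round(1) if len(p) else '')
c,P=cam('side'); cv2.imwrite('pics/f.png',cv2.resize(c['frame'][60:300,130:430],None,fx=2.5,fy=2.5))
E
```

```text
{'clock': np.float64(46.2), 'joints': array([ 0.061, -0.034,  1.737, -0.   ,  1.437,  0.043]), 'eef_pos': array([421.323,  62.508, 275.2  ]), 'eef_rot': array([3.14 , 0.   , 1.589]), 'wrist_force': array([ 0.361, -0.244, -0.597]), 'finger_gap': np.float64(0.391), 'finger_force': np.float64(0.0)}
plate 1768 [530.9 531.9]
bar 1515 [129.4 135.  137.1]
```

View pics/f.png

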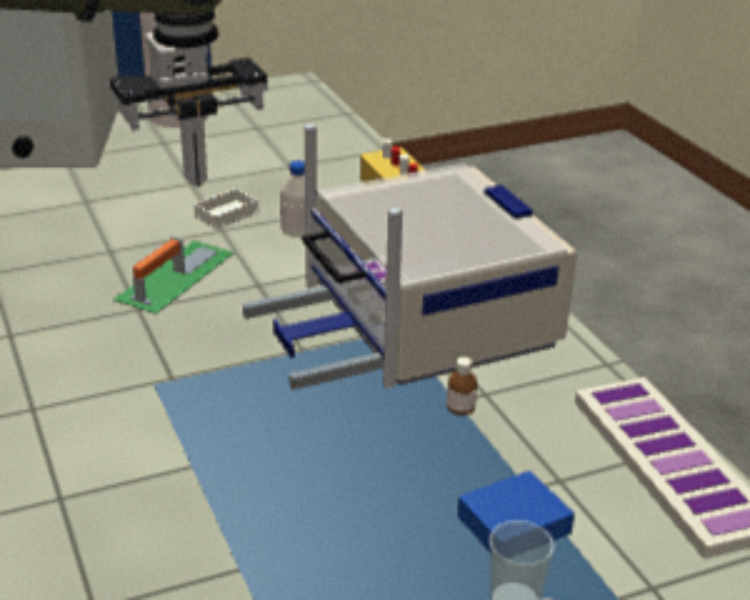

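The final view shows the sash down at (335,260), the tray in with its plate at (290,335), and the spatula on the mat at (180,270). Handing in.

```bash
python3 -c "
from h import *
print(manip.sign_off())"
```

```text
the job is handed in; nothing more can be done
None
```

I handed the job in: all three carriers are flat on the tray, the spatula is back on the middle of its mat and the sash is fully down; the tray moved about 115.5 mm to a hard stop under 77 N, and I took that as home without separately checking that the detent clicked.

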